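# Put the specimen blocks on show, shut and log the bay

### The job

With the door of the display bay open, stand every resin specimen block upright on a thin edge inside the bay, flower faces looking squarely to the door and back wall, then push the door shut until its catch snaps home. After that pick up the hand scanner, aim it squarely at the middle of the bay's yellow label from about a hand's width (roughly 10 cm) away, hold it still for two seconds, and lay it back on the middle of its mat, pointing lengthwise. Leave the other things on the bench where they are.

Things in the scene. Friction and masses are not known exactly. Their poses are not given: they have to be found in the camera images.
- block_yellow: a white resin specimen block, 60 x 36 x 18 mm (its x, y, z), 55 g, with a green sprig and a yellow flower set in both large faces. Origin at its centre, z axis normal to the large faces. There are 3 or 4 blocks; they start lying flat on the bench, long side pointing roughly away from the robot. Either large face may look to the door, and any thin edge may be the foot
- block_red: a white resin specimen block, 60 x 36 x 18 mm (its x, y, z), 55 g, with a green sprig and a red flower set in both large faces. Origin at its centre, z axis normal to the large faces. There are 3 or 4 blocks; they start lying flat on the bench, long side pointing roughly away from the robot. Either large face may look to the door, and any thin edge may be the foot
- block_blue: a white resin specimen block, 60 x 36 x 18 mm (its x, y, z), 55 g, with a green sprig and a blue flower set in both large faces. Origin at its centre, z axis normal to the large faces. There are 3 or 4 blocks; they start lying flat on the bench, long side pointing roughly away from the robot. Either large face may look to the door, and any thin edge may be the foot
- block_orange: a white resin specimen block, 60 x 36 x 18 mm (its x, y, z), 55 g, with a green sprig and an orange flower set in both large faces. Origin at its centre, z axis normal to the large faces. There are 3 or 4 blocks; they start lying flat on the bench, long side pointing roughly away from the robot. Either large face may look to the door, and any thin edge may be the foot
- bay: fixed open-topped display bay. Inside: 310 mm wide (y), 110 mm deep (x), floor 6 mm above the bench; white back and side walls 6 mm thick, tops 60 mm above the bench. Origin on the bench under the middle of the inside; x points from the front (door, robot side) to the back wall
- bay_door (a joint): clear, blue-edged front door, 310 mm wide, 54 mm high, 6 mm thick with a smooth 10 mm bead along its free edge, hinged along its lower edge (hinge line at bay x = -58 mm, 6 mm above the bench). 0 = shut and upright, 0.6 rad = dropped open towards the robot, where it starts. It falls open by its weight; in the last 0.15 rad it passes a sprung ball catch (a few N), snaps shut and stays
- door_edge (a point): middle of the door's free (upper when shut) edge
- tag: the bay's label: yellow, striped, 46 x 36 mm, on a 56 x 46 mm plate beside the bay's right front corner, its centre 48 mm above the bench. Fixed to the bay. Origin at the label's centre; x points straight into the label (away from the robot, 0.7 rad below level), y along the label's length
- scanner: loose hand scanner, 120 g: black grip bar 28 mm wide (y), 24 mm high, from x = -70 to +30 mm, then a grey head 44 mm wide, 28 mm high, to x = +70 mm. Origin on its underside near the balance point, x towards the red window, z up. It starts lying on its mat and reads straight ahead along x, at 40 to 150 mm from the window
- scanner_window (a point): centre of the scanner's red window (scanner x = 70, z = 14 mm); axes as the scanner's
- mat: fixed green mat, 180 x 90 x 3 mm (x, y, z), the scanner's place, x along the scanner's length. Origin at the centre of its underside
- petri: bystander: a round covered dish, 88 mm across, 15 mm high, origin at the centre of its underside; leave it alone
- jar: bystander: a small jar, 52 mm across, 70 mm high, origin at the centre of its underside; leave it alone
- notebook: bystander: a blue notebook, 150 x 110 x 12 mm, origin at the centre of its underside; leave it alone
- pen_case: bystander: an orange pen case, 140 x 30 x 18 mm, origin at the centre of its underside; leave it alone
- wash_bottle: bystander: a white bottle, 60 mm across, 150 mm high, origin at the centre of its underside; leave it alone
- beaker: bystander: a glass beaker, 70 mm across, 90 mm high, origin at the centre of its underside; leave it alone
- slide_box: bystander: a wooden slide box, 100 x 85 x 32 mm, origin at the centre of its underside; leave it alone
Not all that is in view belongs to the job. What is shaped like the block_red but turquoise is not meant.

How it is judged:
On the way, in this order (a step that is already met when the one before it is completed fails the run):
1. every block stands on a thin edge in the bay, let go, with the door open (angle between block_yellow's own z axis and vertical between 1.45 and 1.69 rad and x of block_yellow in the frame of bay between -0.055 and 0.055 m and y of block_yellow in the frame of bay between -0.155 and 0.155 m and z of block_yellow in the frame of bay between 0.015 and 0.045 m and angle between the z axis of each of block_yellow, block_red, block_blue, block_orange and the x axis of bay, either way round below 0.4 rad and linear speed of each of block_yellow, block_red, block_blue, block_orange below 0.03 m/s and contact force between each of block_yellow, block_red, block_blue, block_orange and the fingers below 0.1 N and angle between block_red's own z axis and vertical between 1.45 and 1.69 rad and x of block_red in the frame of bay between -0.055 and 0.055 m and y of block_red in the frame of bay between -0.155 and 0.155 m and z of block_red in the frame of bay between 0.015 and 0.045 m and angle between block_blue's own z axis and vertical between 1.45 and 1.69 rad and x of block_blue in the frame of bay between -0.055 and 0.055 m and y of block_blue in the frame of bay between -0.155 and 0.155 m and z of block_blue in the frame of bay between 0.015 and 0.045 m and angle between block_orange's own z axis and vertical between 1.45 and 1.69 rad and x of block_orange in the frame of bay between -0.055 and 0.055 m and y of block_orange in the frame of bay between -0.155 and 0.155 m and z of block_orange in the frame of bay between 0.015 and 0.045 m and value of joint bay_door above 0.3 rad), for 0.2 s.
2. the door is shut on its catch (value of joint bay_door below 0.03 rad), for 0.2 s.
3. with the door shut, the held scanner points at the label, still, for 1 s (value of joint bay_door below 0.03 rad and x of tag in the frame of scanner_window between 0.04 and 0.15 m and y of tag in the frame of scanner_window between -0.016 and 0.016 m and z of tag in the frame of scanner_window between -0.016 and 0.016 m and angle between the x axis of scanner_window and the x axis of tag, either way round below 0.4 rad and linear speed of scanner below 0.03 m/s and contact force between scanner and the fingers above 1 N), for 1 s.
At the end, for the whole second after the job is handed in: Every block stands on a thin edge (to 0.12 rad) on the bay floor, faces within 0.4 rad of square to the door, at rest; door under 0.03 rad; scanner lies level on its mat, origin within 50 mm lengthwise, 35 mm across of the centre and 0.5 rad of lengthwise; all let go (angle between block_yellow's own z axis and vertical between 1.45 and 1.69 rad and x of block_yellow in the frame of bay between -0.055 and 0.055 m and y of block_yellow in the frame of bay between -0.155 and 0.155 m and z of block_yellow in the frame of bay between 0.015 and 0.045 m and angle between the z axis of each of block_yellow, block_red, block_blue, block_orange and the x axis of bay, either way round below 0.4 rad and linear speed of each of block_yellow, block_red, block_blue, block_orange below 0.03 m/s and contact force between each of block_yellow, block_red, block_blue, block_orange, scanner and the fingers below 0.1 N and angle between block_red's own z axis and vertical between 1.45 and 1.69 rad and x of block_red in the frame of bay between -0.055 and 0.055 m and y of block_red in the frame of bay between -0.155 and 0.155 m and z of block_red in the frame of bay between 0.015 and 0.045 m and angle between block_blue's own z axis and vertical between 1.45 and 1.69 rad and x of block_blue in the frame of bay between -0.055 and 0.055 m and y of block_blue in the frame of bay between -0.155 and 0.155 m and z of block_blue in the frame of bay between 0.015 and 0.045 m and angle between block_orange's own z axis and vertical between 1.45 and 1.69 rad and x of block_orange in the frame of bay between -0.055 and 0.055 m and y of block_orange in the frame of bay between -0.155 and 0.155 m and z of block_orange in the frame of bay between 0.015 and 0.045 m and value of joint bay_door below 0.03 rad and x of scanner in the frame of mat between -0.05 and 0.05 m and y of scanner in the frame of mat between -0.035 and 0.035 m and height (world z) of scanner below 0.04 m and angle between scanner's own x axis and vertical between 1.4 and 1.74 rad and linear speed of scanner below 0.02 m/s and angle between the x axis of scanner and the x axis of mat, either way round below 0.5 rad); the robot touches nothing.
It fails at once if a bystander (covered dish, jar, notebook, pen case, bottle, beaker or slide box) was shifted by more than 40 mm (distance of any of petri, jar, notebook, pen_case, wash_bottle, beaker, slide_box from where it was at the start of the episode above 0.04 m).
Of block_yellow, block_red, block_blue, block_orange only 3 to 4 are there at a start; the rules pass over those that are not, and their reading is None.
At some moment in a run one of scanner may be knocked a few centimetres aside while the robot is not near it.
Once in a run the grip may slacken for a moment while it holds something.
It also fails if it takes over 210 s, if anything falls off the work surface, if the arm or the gripper's body presses on something with over 40 N, if the wrist force passes 120 N, or if a joint passes its speed limit or range.

### The arm

A 6-joint arm with a two-finger parallel gripper is mounted at the origin on the work surface. World frame = base frame: x ahead of the robot, y to its left, z up, the work surface at z = 0. Lengths are in m, angles in rad, forces in N, time in s.
With the tool pointing down it reaches from about 0.35 to 0.975 m from the base axis. Payload 4.9 kg.
Tool frame: the origin (TCP) lies at the very end of the fingers, on their centre line; the grasp point (between the pads) lies 19 mm behind it (ctrl.tcp_to_grasp is the z of the grasp point in the tool frame, in m); z points along the fingers, y is the line along which they close (so a half turn about z gives the same grasp; the last joint's range is limited). The gripper opens to 85 mm and grips with 20 to 120 N. Pads are 22 mm wide; open, the fingers measure 114 mm over their backs; the gripper's body (76 mm by 85 mm) begins 54 mm behind the grasp point. The pads swing forward as they close: fully open they stand 13 mm farther back than shut.
Start: joints at [1.138, 0.053, 1.613, -0, 1.476, -0.119], TCP at [0.193, 0.594, 0.231] pointing down, gripper open.
Joint ranges: [-3.01, 3.01], [-1.01, 2.22], [0.06, 2.58], [-1.02, 4.17], [0.09, 2.62], [-3.14, 3.14]. Speed limits (rad/s): [2.57, 2.57, 3.14, 3.14, 3.14, 3.14].

### API

Orientations are given as a rotation vector (axis times angle).
In Python, from station import ctrl, eyes, job, nets gives the robot as it stands. The module is installed in compiled form; this text tells all that it offers.
- The arm moves only by the tool jog_arm, never from a script. Its argument "commands" is one flat list of numbers, 7 for each row, row after row: the shift along the tool's x, y, z each as a share of 0.06 m, from -1 to 1, then the turn, a rotation vector about the tool's x, y, z each as a share of 0.1 rad, from -1 to 1, then the finger opening in mm, from 0 to 85.4. In form: [x, y, z, ax, ay, az, grip, x, y, z, ax, ay, az, grip, ...]. A call has 1 to 20 rows; each row shifts and turns the commanded pose from where the row before left it, along the tool's axes as they then stand; what a row does not reach is not made up. A row lasts 1/8 s, in which the tool goes at most 62.5 mm and 10.7 degrees, less where a joint would pass 70% of its speed; a pose out of reach is approached as far as the arm can. A call with a number of a shift or a turn outside -1 to 1 is refused whole. A call with a gripper value outside its range is refused whole. The fingers move at their own pace and stop on an object; "newtons" is the grip in N (left out, the last holds). Time passes only in rows, so rows that do not move let the fingers close. It gives the time, the measured TCP pose, the force, the opening and the grip force at its end, in the units of the state.
- ctrl.get_obs(): the state, without advancing time (a new reading comes with each control period).
- eyes.get_image(name): name is "side" or "top" or "wrist"; returns a dict with "image" (480x640x3 uint8, red, green, blue), "z_map" (480x640 float32, m along the optical axis (not along the pixel's ray), 0 where there is no reading), "K" (3x3 intrinsics, pixels), "dist_coeffs" ([k1, k2, p1, p2, k3] as OpenCV has them; the pictures are not rectified), "cam_to_world" (4x4, takes a point from camera to world coordinates). Camera axes: x right, y up, looking along -z (the intrinsics and any distortion apply to the point x, -y, -z); pixel columns grow to the right and rows downward; lengths in m; the calibration is good to about 2 mm. A picture is of the moment at which its call begins.
- job.finish_job(): hands the job in; it is judged then, once.
Trained networks look in the newest picture that a camera, given by its name, has taken for a name from the list of things; names that differ only in an ending like _2 or _b are one class to them, and where a whole thing is asked for, a point or a joint stands for the part that bears it (a point fixed in the world has none). Each returns a list of dicts, best first, with "p" (0 to 1); they miss things now and then, are a little off and sometimes report something else, mostly with a low value. They report only what shows in the picture. A call takes as long as a camera call. They do not tell look-alikes from the thing itself.
- nets.silhouettes(camera, name): "mask" (480x640 bool, what is visible of it) and "bbox" ([left, top, right, bottom] in pixels, round what is visible of it).
The state is a dict: "t": time; "q": joint angles; "dq": joint speeds; "effort": joint torques, N m; "tool_pos": TCP position; "tool_rot": TCP orientation; "contact_force": force on the tool from outside, world axes, zero at the start; "wrist_torque": the same for the moment, N m; "opening": finger opening in m; "grip_force": force on a finger pad.
Only numpy, scipy, OpenCV 4.12 (cv2) and the standard library are available. Lean on these libraries where they do the work, as an engineer would, in place of code of your own. Each camera call takes 0.05 s, during which the arm holds its last target. There are 200 camera calls.

## Working session

There is one attempt and no reset: what is moved stays moved. The work goes in short steps, Python scripts to look and compute and a tool call to move; the robot and the scene stay as the last step left them, time stands still between calls to the robot, and variables do not carry over. Pictures are saved under pics/ and viewed, at most 14 in all, crops included, and the job is handed in when it is done.

Besides the shell and the picture viewer there is one more tool, called after ">>>" as a command line: name --argument value ..., lists and objects as JSON in quotes. jog_arm: Moves the arm, as the interface text tells. Shift numbers are shares of 0.06 m and turn numbers shares of 0.1 rad, none past 1 either way. Its arguments: {"type":"object","properties":{"commands":{"type":"array","items":{"type":"number"}},"newtons":{"type":"number"}},"required":["commands"]}

```bash
mkdir -p pics
cat > h.py <<'E'
import numpy as np, cv2
from station import ctrl, eyes, job, nets
from scipy.spatial.transform import Rotation as R
np.set_printoptions(precision=4, suppress=True)
def pts(im, mask):
    """world points of masked pixels with depth"""
    v,u=np.nonzero(mask & (im["z_map"]>0)); z=im["z_map"][v,u].astype(float)
    n=cv2.undistortPoints(np.stack([u,v],1).astype(np.float64)[:,None],im["K"],np.array(im["dist_coeffs"]))[:,0]
    c=np.stack([n[:,0]*z,-n[:,1]*z,-z,np.ones_like(z)],1)
    return (c@np.array(im["cam_to_world"]).T)[:,:3], im["image"][v,u]
def proj(im,P):
    P=np.atleast_2d(P); T=np.linalg.inv(im["cam_to_world"]); c=P@T[:3,:3].T+T[:3,3]
    c=c*[1,-1,-1]
    return cv2.projectPoints(c,np.zeros(3),np.zeros(3),im["K"],np.array(im["dist_coeffs"]))[0][:,0]
def save(im,name): cv2.imwrite("pics/"+name,im["image"][:,:,::-1])
E
python3 - <<'E'
from h import *
o=ctrl.get_obs(); print(o["t"],o["tool_pos"],o["tool_rot"],ctrl.tcp_to_grasp)
for c in ["top","side"]:
    im=eyes.get_image(c); save(im,c+"0.png"); print(c,np.array(im["cam_to_world"]))
    for n in ["block_yellow","bay","tag","scanner","mat","door_edge","petri","jar","notebook","pen_case","wash_bottle","beaker","slide_box"]:
        for d in nets.silhouettes(c,n):
            if d["p"]<.3: continue
            P,_=pts(im,d["mask"]); 
            if len(P)<5: continue
            b=cv2.minAreaRect(P[:,:2].astype(np.float32))
            print(n,round(d["p"],2),d["bbox"],np.median(P,0),"zmax %.3f"%np.percentile(P[:,2],97),"rect",np.array(b[0]),np.array(b[1]),round(b[2],1))
E
```

```text
0.0 [0.1927 0.5939 0.23  ] [-0.4908 -3.1025  0.0031] -0.0187
top [[-0.0013  0.9949 -0.1008  0.3997]
 [-1.     -0.0008  0.005   0.0234]
 [ 0.0049  0.1008  0.9949  1.4192]
 [ 0.      0.      0.      1.    ]]
bay 0.96 [176.4, 169.5, 343.1, 244.1] [0.6154 0.1718 0.0092] zmax 0.062 rect [0.6171 0.152 ] [0.1663 0.3988] 4.8
bay 0.62 [481.2, 233.8, 517.8, 293.9] [ 0.4952 -0.4067  0.0279] zmax 0.035 rect [ 0.4865 -0.4067] [0.0455 0.1412] 66.6
tag 0.41 [479.8, 231.1, 518.6, 291.9] [ 0.4955 -0.4067  0.0278] zmax 0.035 rect [ 0.4898 -0.4073] [0.0464 0.148 ] 66.1
scanner 0.65 [482.9, 230.4, 519.5, 292.8] [ 0.4975 -0.4068  0.0278] zmax 0.035 rect [ 0.4885 -0.4095] [0.0534 0.1474] 64.4
mat 0.67 [464.7, 218.1, 525.3, 299.6] [ 0.4987 -0.4014  0.0031] zmax 0.009 rect [ 0.4969 -0.4089] [0.092  0.1828] 66.8
door_edge 0.66 [364.4, 147.1, 402.3, 187.9] [ 0.7053 -0.1396  0.0158] zmax 0.022 rect [ 0.7069 -0.1403] [0.0865 0.0892] 46.8
door_edge 0.63 [183.9, 223.2, 319.0, 244.5] [0.549  0.1682 0.0356] zmax 0.056 rect [0.5512 0.1705] [0.0383 0.313 ] 5.1
petri 0.57 [367.9, 152.0, 401.6, 188.3] [ 0.7055 -0.1388 
[... 2495 characters left out ...]
02.7, 313.1, 158.7] [0.5326 0.4314 0.077 ] zmax 0.151 rect [0.555  0.5493] [0.2707 0.0558] 78.4
beaker 0.88 [343.2, 119.0, 368.6, 156.8] [0.6752 0.416  0.0672] zmax 0.091 rect [0.6765 0.4367] [0.0769 0.0666] 65.8
beaker 0.69 [305.6, 371.4, 340.9, 397.0] [ 0.5298 -0.2962  0.019 ] zmax 0.022 rect [ 0.5299 -0.291 ] [0.0598 0.0407] 1.9
beaker 0.62 [388.7, 292.9, 430.2, 333.0] [ 0.7039 -0.1486  0.0165] zmax 0.019 rect [ 0.7071 -0.1406] [0.0914 0.0903] 21.2
slide_box 0.74 [418.0, 250.6, 476.3, 295.7] [ 0.7968 -0.0651  0.0327] zmax 0.036 rect [ 0.7989 -0.0515] [0.1026 0.0883] 11.7
slide_box 0.62 [215.1, 226.1, 279.0, 243.2] [0.3916 0.1015 0.0183] zmax 0.022 rect [0.389  0.1195] [0.0584 0.1462] 81.6
```

View pics/top0.png

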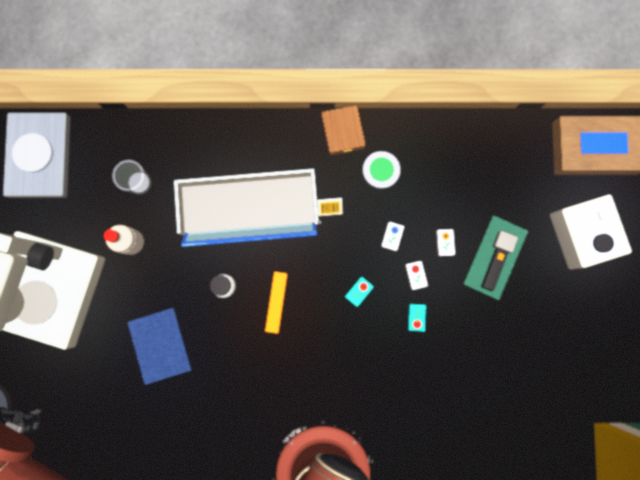

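View pics/side0.png

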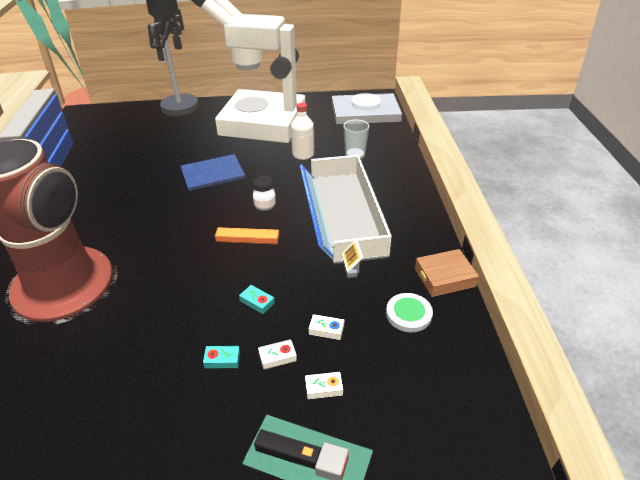

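Three white blocks show: blue flower at top (393,236), red at (417,275), yellow or orange at (446,242). The turquoise pieces at (359,291) and (417,318) are look-alikes and aren't meant. Next I'll confirm that in an enlarged crop and measure everything.

```bash
cat >> h.py <<'E'
def comps(im, mask, amin=15):
    n,l,s,_=cv2.connectedComponentsWithStats(mask.astype(np.uint8))
    return [(l==i) for i in range(1,n) if s[i,4]>=amin]
def world(im):
    P=np.full(im["image"].shape[:2]+(3,),np.nan); m=im["z_map"]>0
    P[m]=pts(im,m)[0]; return P
def blocks(im):
    W=world(im); hsv=cv2.cvtColor(im["image"],cv2.COLOR_RGB2HSV)
    reg=(W[...,2]>.010)&(W[...,2]<.027)&(W[...,0]>.3)&(W[...,0]<.66)&(W[...,1]<-.07)&(W[...,1]>-.36)
    for c in comps(im,reg,60):
        p=W[c].astype(np.float32); b=cv2.minAreaRect(p[:,:2]); s=hsv[c]
        print("cen",np.array(b[0]),"size",np.array(b[1]),"ang",round(b[2],1),"z",round(float(np.median(p[:,2])),4),"sat",np.median(s[:,1]),"px",np.argwhere(c).mean(0)[::-1])
E
python3 - <<'E'
from h import *
for c in ["top","side"]:
    im=eyes.get_image(c); print(c); blocks(im); W=world(im)
    r=(W[...,2]>.054)&(W[...,2]<.07)&(W[...,0]>.48)&(W[...,0]<.8)&(W[...,1]<.4)&(W[...,1]>-.01)
    p=W[r].astype(np.float32); b=cv2.minAreaRect(p[:,:2]); print("bay walls",b)
    if c=="side": cv2.imwrite("pics/crop.png",cv2.resize(im["image"][270:410,190:350,::-1],(640,560),interpolation=cv2.INTER_CUBIC))
    hsv=cv2.cvtColor(im["image"],cv2.COLOR_RGB2HSV)
    y=(hsv[...,0]>18)&(hsv[...,0]<35)&(hsv[...,1]>120)&(W[...,0]>.52)&(W[...,0]<.68)&(abs(W[...,1]+.02)<.05)
    P=W[y]; m=np.nanmean(P,0); u,s,v=np.linalg.svd(P-m); print("tag",m,"n",v[2],"long",v[0],len(P))
    r=(W[...,2]>.015)&(W[...,2]<.04)&(abs(W[...,0]-.49)<.12)&(abs(W[...,1]+.41)<.09)
    p=W[r].astype(np.float32); print("scanner",cv2.minAreaRect(p[:,:2]))
E
```

```text
topTraceback (most recent call last):
  File "<stdin>", line 3, in <module>
  File "h.py", line 26, in blocks
    p=W[c].astype(np.float32); b=cv2.minAreaRect(p[:,:2]); s=hsv[c]
                                 ~~~~~~~~~~~~~~~^^^^^^^^^
cv2.error: OpenCV(4.12.0) /io/opencv/modules/imgproc/src/convhull.cpp:143: error: (-215:Assertion failed) total >= 0 && (depth == CV_32F || depth == CV_32S) in function 'convexHull'
```

```bash
sed -i 's/cv2.minAreaRect(p\[:,:2\])/rect(p)/' h.py
cat >> h.py <<'E'
def rect(p): return cv2.minAreaRect(np.ascontiguousarray(p[:,:2],dtype=np.float32))
E
cat > m.py <<'E'
from h import *
for c in ["top","side"]:
    im=eyes.get_image(c); print(c); blocks(im); W=world(im)
    r=(W[...,2]>.054)&(W[...,2]<.07)&(W[...,0]>.48)&(W[...,0]<.8)&(W[...,1]<.4)&(W[...,1]>.01)
    print("bay walls",rect(W[r]))
    if c=="side": cv2.imwrite("pics/crop.png",cv2.resize(im["image"][270:410,190:350,::-1],(640,560),interpolation=cv2.INTER_CUBIC))
    hsv=cv2.cvtColor(im["image"],cv2.COLOR_RGB2HSV)
    y=(hsv[...,0]>18)&(hsv[...,0]<35)&(hsv[...,1]>120)&(W[...,0]>.52)&(W[...,0]<.68)&(abs(W[...,1]+.02)<.05)
    P=W[y]; m=np.nanmean(P,0); u,s,v=np.linalg.svd(P-m); print("tag",m,"n",v[2],"long",v[0],len(P))
    r=(W[...,2]>.015)&(W[...,2]<.04)&(abs(W[...,0]-.49)<.12)&(abs(W[...,1]+.41)<.09)
    print("scanner",rect(W[r]))
E
python3 m.py
```

```text
top
cen [ 0.5459 -0.1646] size [0.0365 0.0605] ang 72.9 z 0.0183 sat 2.0 px [392.7758 235.7909]
cen [ 0.5314 -0.2892] size [0.0609 0.0372] ang 1.0 z 0.0181 sat 2.0 px [445.8354 241.9772]
cen [ 0.4541 -0.2194] size [0.0598 0.0373] ang 13.0 z 0.0185 sat 2.0 px [416.6339 274.7887]
cen [ 0.416  -0.0846] size [0.0361 0.0597] ang 50.0 z 0.0185 sat 174.0 px [361.1903 290.3474]
cen [ 0.3559 -0.2188] size [0.0371 0.0597] ang 86.8 z 0.0182 sat 182.0 px [417.0171 317.0415]
bay walls ((0.6089330315589905, 0.17438432574272156), (0.1535412073135376, 0.3262145519256592), 4.848433971405029)
tag [ 0.6089 -0.0147  0.05  ] n [-0.7926 -0.0727  0.6053] long [ 0.1197 -0.9921  0.0375] 190
scanner ((0.4859136939048767, -0.40825608372688293), (0.046137165278196335, 0.1412242203950882), 68.99101257324219)
side
cen [ 0.4149 -0.0869] size [0.0373 0.0614] ang 50.5 z 0.0192 sat 136.0 px [256.6861 298.5844]
cen [ 0.5448 -0.1664] size [0.0391 0.0614] ang 71.3 z 0.019 sat 0.0 px [325.9733 325.3523]
cen [ 0.4534 -0.221 ] size [0.0591 0.0388] ang 12.5 z 0.0186 sat 0.0 px [277.028  352.5854]
cen [ 0.355  -0.2207] size [0.0383 0.0619] ang 86.4 z 0.0193 sat 136.0 px [220.9615 355.4867]
cen [ 0.5303 -0.2916] size [0.0608 0.0392] ang 1.0 z 0.0191 sat 0.0 px [323.4223 383.6932]
bay walls ((0.607615053653717, 0.17524972558021545), (0.1526777297258377, 0.33028915524482727), 4.653623580932617)
tag [ 0.6091 -0.0194  0.0524] n [-0.7609 -0.0729  0.6447] long [-0.0418  0.9971  0.0635] 153
scanner ((0.4848726987838745, -0.4133456349372864), (0.04442662000656128, 0.14195948839187622), 69.65675354003906)
```

View pics/crop.png

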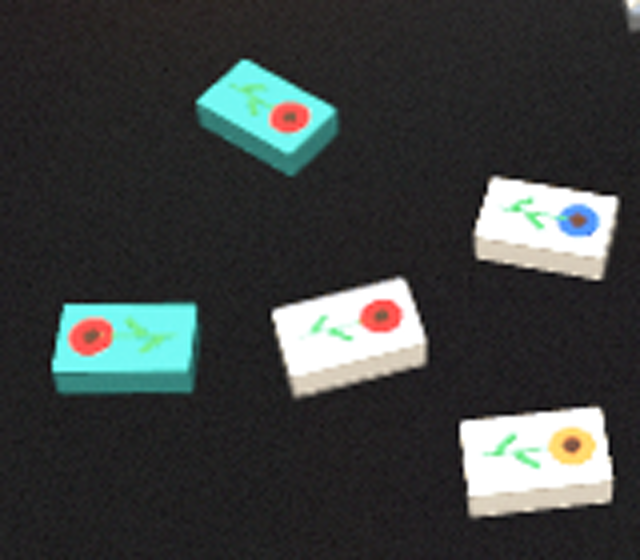

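Blue, red and orange (white, crop (545,225), (350,335), (535,460)) are the three real blocks; the two turquoise ones at (268,115) and (125,345) are decoys. My plan is to grip each block across its 36 mm width with the tool tilted back 45°, then pitch it 90° so the block stands on its short edge. I'll set up a row planner next.

```bash
cat >> h.py <<'E'
def rot(yaw,tilt):
    """closing axis horizontal at yaw+90deg; tilt>0: fingers point ahead-down, tilt<0: back-down (deg)"""
    a,t=np.radians([yaw,tilt]); L=np.array([np.cos(a),np.sin(a),0])
    z=np.sin(t)*L+np.array([0,0,-np.cos(t)]); y=np.array([-np.sin(a),np.cos(a),0])
    return np.stack([np.cross(y,z),y,z],1)
def plan(wps, p=None, Q=None, g=None):
    """wps: (pos, R, grip, max step m); prints jog rows"""
    o=ctrl.get_obs()
    if p is None: p,Q=np.array(o["tool_pos"]),R.from_rotvec(o["tool_rot"]).as_matrix()
    out=[]
    for pos,T,grip,step in wps:
        pos=np.array(pos); tot=R.from_matrix(Q.T@T).as_rotvec()
        n=int(max(1,np.ceil(np.linalg.norm(pos-p)/step),np.ceil(np.linalg.norm(tot)/.095)))
        for k in range(n,0,-1):
            s=np.round(Q.T@(pos-p)/k/.06,2); w=np.round(R.from_matrix(Q.T@T).as_rotvec()/k/.1,2)
            p=p+Q@s*.06; Q=Q@R.from_rotvec(w*.1).as_matrix(); out.append(list(s)+list(w)+[grip])
        print("n",len(out))
    for i in range(0,len(out),20): print("["+", ".join("%g"%(v+0.) for r in out[i:i+20] for v in r)+"]")
    return p,Q
def st():
    o=ctrl.get_obs(); T=R.from_rotvec(o["tool_rot"]).as_matrix()
    print("t",o["t"],"p",o["tool_pos"],"z",T[:,2],"y",T[:,1],"q",np.array(o["q"]),"F",o["contact_force"],"open",o["opening"],"grip",o["grip_force"])
def L(y): return np.array([np.cos(np.radians(y)),np.sin(np.radians(y)),0])
BO=np.array([.6237,.1761,0]); BY=4.75
def bay(x,y,z): return BO+L(BY)*x+L(BY+90)*y+np.array([0,0,z])
BL=dict(blue=(np.array([.5454,-.1655,0]),-17.8),orange=(np.array([.531,-.290,0]),1.),red=(np.array([.4538,-.220,0]),12.8))
E
python3 - <<'E'
from h import *
C,y=BL["blue"]
plan([(C+L(y)*.045+[0,0,.10],rot(y,-45),55,.052)])
E
```

```text
n 17
[-0.6, -0.6, 0.13, 0, 0.46, 0, 55, -0.61, -0.6, 0.1, 0, 0.46, 0, 55, -0.61, -0.6, 0.07, 0, 0.46, 0, 55, -0.61, -0.6, 0.04, 0, 0.46, 0, 55, -0.62, -0.6, 0.02, 0, 0.46, 0, 55, -0.62, -0.6, -0.01, 0, 0.46, 0, 55, -0.62, -0.6, -0.04, 0, 0.46, 0, 55, -0.61, -0.6, -0.07, 0, 0.46, 0, 55, -0.61, -0.6, -0.1, 0, 0.46, 0, 55, -0.6, -0.6, -0.12, 0, 0.46, 0, 55, -0.6, -0.6, -0.15, 0, 0.46, 0, 55, -0.59, -0.61, -0.18, 0, 0.47, 0, 55, -0.58, -0.6, -0.21, 0, 0.46, 0, 55, -0.57, -0.61, -0.23, 0, 0.47, -0.01, 55, -0.56, -0.6, -0.26, 0.01, 0.46, 0, 55, -0.54, -0.61, -0.29, 0, 0.47, -0.01, 55, -0.53, -0.6, -0.31, 0.01, 0.46, 0, 55]
```

>>> jog_arm --commands '[-0.6, -0.6, 0.13, 0, 0.46, 0, 55, -0.61, -0.6, 0.1, 0, 0.46, 0, 55, -0.61, -0.6, 0.07, 0, 0.46, 0, 55, -0.61, -0.6, 0.04, 0, 0.46, 0, 55, -0.62, -0.6, 0.02, 0, 0.46, 0, 55, -0.62, -0.6, -0.01, 0, 0.46, 0, 55, -0.62, -0.6, -0.04, 0, 0.46, 0, 55, -0.61, -0.6, -0.07, 0, 0.46, 0, 55, -0.61, -0.6, -0.1, 0, 0.46, 0, 55, -0.6, -0.6, -0.12, 0, 0.46, 0, 55, -0.6, -0.6, -0.15, 0, 0.46, 0, 55, -0.59, -0.61, -0.18, 0, 0.47, 0, 55, -0.58, -0.6, -0.21, 0, 0.46, 0, 55, -0.57, -0.61, -0.23, 0, 0.47, -0.01, 55, -0.56, -0.6, -0.26, 0.01, 0.46, 0, 55, -0.54, -0.61, -0.29, 0, 0.47, -0.01, 55, -0.53, -0.6, -0.31, 0.01, 0.46, 0, 55]' --newtons 30

```text
t: 3.68
tool_pos: [0.5891, -0.1807, 0.1]
tool_rot: [-0.366, -2.332, -0.151]
contact_force: [0.0, -0.3, 0.3]
opening: 0.0553
grip_force: 0.0
```

Run:
```python
from h import *
st(); C,y=BL["blue"]
plan([(C+L(y)*.045+[0,0,.05],rot(y,-45),55,.03),(C+L(y)*.004+[0,0,.010],rot(y,-45),55,.015)])
```

```text
t 3.675 p [ 0.5891 -0.1807  0.1   ] z [-0.6734  0.2165 -0.7068] y [ 0.3062  0.952  -0.0001] q [-0.3921  0.6546  1.2289 -0.0643  2.0414 -1.6572] F [ 0.0022 -0.3171  0.3317] open 0.05525550181266152 grip 0.0
n 2
n 6
[-0.29, 0.01, 0.3, 0, 0, 0, 55, -0.28, 0.01, 0.3, 0, 0, 0, 55, 0, 0, 0.24, 0, 0, 0, 55, 0, 0, 0.24, 0, 0, 0, 55, 0, 0, 0.24, 0, 0, 0, 55, 0.01, 0, 0.24, 0, 0, 0, 55]
```

>>> jog_arm --commands '[-0.29, 0.01, 0.3, 0, 0, 0, 55, -0.28, 0.01, 0.3, 0, 0, 0, 55, 0, 0, 0.24, 0, 0, 0, 55, 0, 0, 0.24, 0, 0, 0, 55, 0, 0, 0.24, 0, 0, 0, 55, 0.01, 0, 0.24, 0, 0, 0, 55, 0, 0, 0, 0, 0, 0, 55]'

```text
t: 4.55
tool_pos: [0.5469, -0.1643, 0.0097]
tool_rot: [-0.365, -2.331, -0.152]
contact_force: [-1.1, -1.0, -0.7]
opening: 0.0551
grip_force: 0.0
```

>>> jog_arm --commands '[0, 0, 0, 0, 0, 0, 25, 0, 0, 0, 0, 0, 0, 25, 0, 0, 0, 0, 0, 0, 25, 0, 0, 0, 0, 0, 0, 25, 0, 0, 0, 0, 0, 0, 25, 0, 0, 0, 0, 0, 0, 25]' --newtons 40

```text
t: 5.3
tool_pos: [0.5488, -0.1652, 0.0111]
tool_rot: [-0.366, -2.334, -0.151]
contact_force: [2.2, -1.1, 4.5]
opening: 0.0351
grip_force: 41.3
```

Run:
```python
from h import *
st(); im=eyes.get_image("side"); p=proj(im,ctrl.get_obs()["tool_pos"])[0].astype(int); print(p)
c=im["image"][p[1]-75:p[1]+45,p[0]-80:p[0]+80,::-1]; cv2.imwrite("pics/g1.png",cv2.resize(c,(640,480),interpolation=cv2.INTER_CUBIC))
C,y=BL["blue"]; p,Q=plan([(C+L(y)*.004+[0,0,.13],rot(y,-45),25,.03)])
```

```text
t 5.3 p [ 0.5488 -0.1652  0.0111] z [-0.6723  0.2157 -0.7081] y [ 0.306   0.952  -0.0005] q [-0.3934  0.6755  1.3658 -0.0615  1.882  -1.6478] F [ 2.1707 -1.1399  4.4808] open 0.03506550877093889 grip 41.34753942489624
[327 326]
n 4
[0.35, -0.01, -0.35, 0, 0, 0, 25, 0.35, 0, -0.35, 0, 0, 0, 25, 0.34, -0.01, -0.36, 0, 0.01, 0, 25, 0.35, 0, -0.35, 0, 0, -0.01, 25]
```

View pics/g1.png

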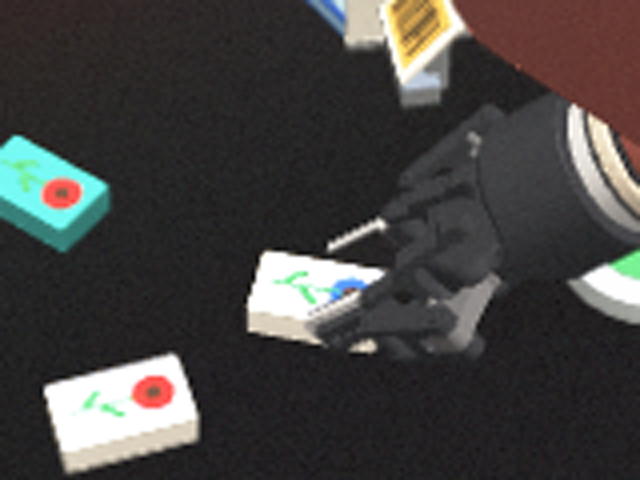

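Run:
```python
from h import *
o=ctrl.get_obs(); C,y=BL["blue"]
plan([(np.array(o["tool_pos"])+[0,0,.12],rot(y,-45),25,.04),(bay(.013,.08,.16),rot(BY,45),25,.04)])
```

```text
n 3
n 20
[0.47, 0, -0.47, 0, 0, 0, 25, 0.47, 0, -0.47, 0, 0.01, 0, 25, 0.47, 0, -0.48, 0, 0, -0.01, 25, 0.06, 0.42, 0.02, 0, -0.91, -0.26, 25, 0.05, 0.42, 0.01, 0, -0.91, -0.26, 25, 0.04, 0.42, 0.01, 0, -0.91, -0.26, 25, 0.02, 0.42, 0, 0, -0.91, -0.26, 25, 0.01, 0.42, 0, 0, -0.91, -0.26, 25, 0, 0.42, 0, 0, -0.91, -0.26, 25, -0.01, 0.42, 0, 0, -0.91, -0.26, 25, -0.02, 0.42, 0, 0, -0.91, -0.25, 25, -0.03, 0.42, 0.01, 0, -0.91, -0.26, 25, -0.04, 0.42, 0.01, 0, -0.91, -0.26, 25, -0.05, 0.42, 0.01, 0, -0.91, -0.25, 25, -0.05, 0.42, 0.02, 0, -0.91, -0.26, 25, -0.06, 0.42, 0.02, 0, -0.91, -0.25, 25, -0.07, 0.42, 0.03, 0, -0.91, -0.26, 25, -0.08, 0.41, 0.03, 0.01, -0.91, -0.25, 25, -0.09, 0.41, 0.04, 0, -0.91, -0.26, 25, -0.09, 0.41, 0.06, 0.01, -0.92, -0.25, 25]
```

>>> jog_arm --commands '[0.47, 0, -0.47, 0, 0, 0, 25, 0.47, 0, -0.47, 0, 0.01, 0, 25, 0.47, 0, -0.48, 0, 0, -0.01, 25, 0.06, 0.42, 0.02, 0, -0.91, -0.26, 25, 0.05, 0.42, 0.01, 0, -0.91, -0.26, 25, 0.04, 0.42, 0.01, 0, -0.91, -0.26, 25, 0.02, 0.42, 0, 0, -0.91, -0.26, 25, 0.01, 0.42, 0, 0, -0.91, -0.26, 25, 0, 0.42, 0, 0, -0.91, -0.26, 25, -0.01, 0.42, 0, 0, -0.91, -0.26, 25, -0.02, 0.42, 0, 0, -0.91, -0.25, 25, -0.03, 0.42, 0.01, 0, -0.91, -0.26, 25, -0.04, 0.42, 0.01, 0, -0.91, -0.26, 25, -0.05, 0.42, 0.01, 0, -0.91, -0.25, 25, -0.05, 0.42, 0.02, 0, -0.91, -0.26, 25, -0.06, 0.42, 0.02, 0, -0.91, -0.25, 25, -0.07, 0.42, 0.03, 0, -0.91, -0.26, 25, -0.08, 0.41, 0.03, 0.01, -0.91, -0.25, 25, -0.09, 0.41, 0.04, 0, -0.91, -0.26, 25, -0.09, 0.41, 0.06, 0.01, -0.92, -0.25, 25]'

```text
t: 7.85
tool_pos: [0.6285, 0.2576, 0.1577]
tool_rot: [-0.098, 2.355, 0.041]
contact_force: [-0.3, -1.1, -0.1]
opening: 0.035
grip_force: 40.7
```

Run:
```python
from h import *
st(); im=eyes.get_image("side"); p=proj(im,ctrl.get_obs()["tool_pos"])[0].astype(int); print(p)
c=im["image"][p[1]-60:p[1]+60,p[0]-80:p[0]+80,::-1]; cv2.imwrite("pics/g2.png",cv2.resize(c,(640,480),interpolation=cv2.INTER_CUBIC))
plan([(bay(.013,.08,.075),rot(BY,45),25,.03),(bay(.013,.08,.044),rot(BY,45),25,.012)])
```

```text
t 7.85 p [0.6285 0.2576 0.1577] z [ 0.7046  0.0594 -0.7071] y [-0.0835  0.9965  0.0005] q [ 0.3586 -0.111   2.0455 -0.4294  0.4785 -0.9875] F [-0.3317 -1.1328 -0.0589] open 0.0349504091430299 grip 40.67772975731714
[345 139]
n 3
n 6
[0.3, -0.02, 0.33, 0.01, 0, 0.01, 25, 0.31, -0.02, 0.33, 0.01, 0, 0.01, 25, 0.3, -0.01, 0.32, 0.01, -0.01, 0, 25, 0.12, 0, 0.12, 0, 0, 0, 25, 0.12, 0, 0.12, 0, 0, 0, 25, 0.13, 0, 0.13, 0, 0, 0, 25]
```

View pics/g2.png

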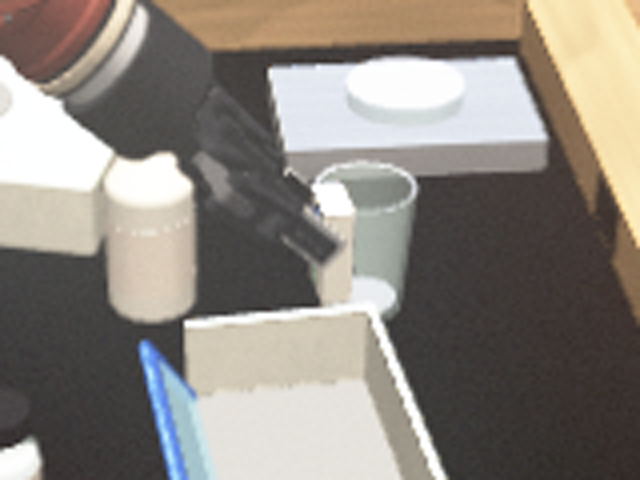

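The block hangs upright at crop (335,245), above the bay. I'll lower it.

>>> jog_arm --commands '[0.3, -0.02, 0.33, 0.01, 0, 0.01, 25, 0.31, -0.02, 0.33, 0.01, 0, 0.01, 25, 0.3, -0.01, 0.32, 0.01, -0.01, 0, 25, 0.12, 0, 0.12, 0, 0, 0, 25, 0.12, 0, 0.12, 0, 0, 0, 25, 0.13, 0, 0.13, 0, 0, 0, 25, 0, 0, 0, 0, 0, 0, 25]'

```text
t: 8.78
tool_pos: [0.6311, 0.2532, 0.0449]
tool_rot: [-0.093, 2.359, 0.037]
contact_force: [0.1, 0.9, -0.3]
opening: 0.0346
grip_force: 40.7
```

>>> jog_arm --commands '[0.02, 0, 0.02, 0, 0, 0, 25, 0.02, 0, 0.02, 0, 0, 0, 25, 0, 0, 0, 0, 0, 0, 25]'

```text
t: 9.15
tool_pos: [0.6328, 0.2543, 0.0445]
tool_rot: [-0.093, 2.354, 0.039]
contact_force: [0.0, -0.4, 0.4]
opening: 0.0347
grip_force: 26.2
```

>>> jog_arm --commands '[0.02, 0, 0.02, 0, 0, 0, 25, 0.02, 0, 0.02, 0, 0, 0, 25, 0, 0, 0, 0, 0, 0, 25]'

```text
t: 9.52
tool_pos: [0.6325, 0.2542, 0.0405]
tool_rot: [-0.093, 2.355, 0.039]
contact_force: [-0.4, 0.6, 0.4]
opening: 0.0346
grip_force: 45.1
```

Run:
```python
from h import *
st(); im=eyes.get_image("side"); p=proj(im,ctrl.get_obs()["tool_pos"])[0].astype(int); print(p)
c=im["image"][p[1]-50:p[1]+40,p[0]-60:p[0]+60,::-1]; cv2.imwrite("pics/g3.png",cv2.resize(c,(640,480),interpolation=cv2.INTER_CUBIC))
```

```text
t 9.525 p [0.6325 0.2542 0.0405] z [ 0.7048  0.0559 -0.7072] y [-0.0789  0.9969  0.0001] q [ 0.3512  0.0996  2.0729 -0.7658  0.2776 -0.6296] F [-0.4138  0.5596  0.3816] open 0.034606481722280355 grip 45.14824847605041
[347 181]
```

View pics/g3.png

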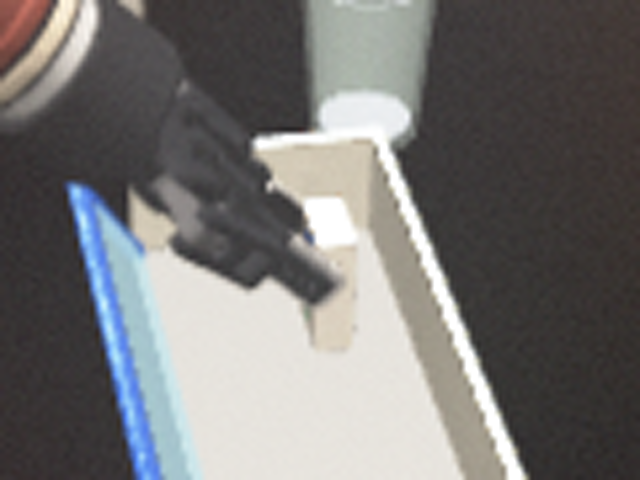

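The block at crop (335,290) is upright just above the floor, with the door clear. I'll lower it to contact.

>>> jog_arm --commands '[0.02, 0, 0.02, 0, 0, 0, 25, 0, 0, 0, 0, 0, 0, 25, 0, 0, 0, 0, 0, 0, 25]'

```text
t: 9.95
tool_pos: [0.6334, 0.2546, 0.0401]
tool_rot: [-0.093, 2.353, 0.04]
contact_force: [-0.5, 0.3, 3.8]
opening: 0.0343
grip_force: 45.5
```

>>> jog_arm --commands '[0.02, 0, 0.02, 0, 0, 0, 25, 0, 0, 0, 0, 0, 0, 25, 0, 0, 0, 0, 0, 0, 25]'

```text
t: 10.32
tool_pos: [0.6344, 0.2548, 0.04]
tool_rot: [-0.093, 2.35, 0.04]
contact_force: [-2.3, -1.8, 8.4]
opening: 0.0345
grip_force: 46.1
```

>>> jog_arm --commands '[-0.02, 0, -0.02, 0, 0, 0, 25, 0, 0, 0, 0, 0, 0, 34, 0, 0, 0, 0, 0, 0, 38, 0, 0, 0, 0, 0, 0, 42, 0, 0, 0, 0, 0, 0, 48, 0, 0, 0, 0, 0, 0, 52, 0, 0, 0, 0, 0, 0, 52, 0, 0, -0.2, 0, 0, 0, 52, 0, 0, -0.4, 0, 0, 0, 52, 0, 0, -0.8, 0, 0, 0, 52, 0, 0, -0.8, 0, 0, 0, 52, 0, 0, -0.5, 0, 0, 0, 52, 0, 0, 0, 0, 0, 0, 52]'

```text
t: 11.95
tool_pos: [0.5185, 0.246, 0.1568]
tool_rot: [-0.093, 2.349, 0.042]
contact_force: [0.5, 0.8, 0.2]
opening: 0.0519
grip_force: 0.0
```

Run:
```python
from h import *
st(); im=eyes.get_image("side"); p=proj(im,bay(.015,.08,.036))[0].astype(int); print(p)
c=im["image"][p[1]-50:p[1]+40,p[0]-60:p[0]+60,::-1]; cv2.imwrite("pics/g4.png",cv2.resize(c,(640,480),interpolation=cv2.INTER_CUBIC))
W=world(im); r=(W[...,2]>.058)&(W[...,2]<.075)&(abs((W-bay(.015,.08,.036))@L(BY))<.03)&(abs((W-bay(.015,.08,.036))@L(BY+90))<.035)
b=rect(W[r]); print(b, L(BY)@(np.array([*b[0],0])-BO),L(BY+90)@(np.array([*b[0],0])-BO))
C,y=BL["orange"]
plan([(C+L(y)*.05+[0,0,.14],rot(y,-45),55,.05),(C+L(y)*.045+[0,0,.052],rot(y,-45),55,.04)])
blocks(eyes.get_image("top"))
```

```text
t 11.95 p [0.5185 0.246  0.1568] z [ 0.7086  0.0589 -0.7031] y [-0.0803  0.9968  0.0025] q [ 0.4324 -0.3948  2.2775 -0.4831  0.5517 -0.8963] F [0.4773 0.7617 0.1836] open 0.051898207566718986 grip 0.0
[346 182]
((0.6343404054641724, 0.2547716200351715), (0.018578559160232544, 0.040414437651634216), 1.9834954738616943) 0.0171185168553766 0.07752030964897247
n 17
n 20
[0, -0.53, 0.02, 0, 0.93, 0.04, 55, -0.01, -0.53, 0.02, 0, 0.93, 0.04, 55, -0.01, -0.53, 0.02, 0, 0.92, 0.04, 55, -0.02, -0.53, 0.02, 0, 0.93, 0.04, 55, -0.02, -0.53, 0.02, 0, 0.92, 0.04, 55, -0.02, -0.53, 0.02, 0, 0.93, 0.04, 55, -0.03, -0.53, 0.02, 0, 0.92, 0.04, 55, -0.03, -0.53, 0.01, 0, 0.93, 0.04, 55, -0.03, -0.52, 0.01, 0, 0.92, 0.04, 55, -0.04, -0.52, 0.01, 0, 0.93, 0.04, 55, -0.04, -0.53, 0, 0, 0.92, 0.04, 55, -0.04, -0.52, 0, 0, 0.93, 0.04, 55, -0.04, -0.53, -0.01, 0, 0.92, 0.04, 55, -0.05, -0.52, -0.01, 0, 0.93, 0.04, 55, -0.05, -0.52, -0.01, 0, 0.92, 0.05, 55, -0.05, -0.53, -0.02, 0, 0.93, 0.04, 55, -0.04, -0.52, -0.03, 0.01, 0.92, 0.05, 55, -0.33, 0, 0.37, 0, 0, 0, 55, -0.32, 0, 0.36, 0, 0, 0, 55, -0.33, 0, 0.37, 0, 0, 0, 55]
cen [ 0.5312 -0.2897] size [0.0597 0.0376] ang 3.0 z 0.0184 sat 2.0 px [445.8337 242.0447]
cen [ 0.4541 -0.2195] size [0.06   0.0373] ang 13.2 z 0.0179 sat 3.0 px [416.598  274.7353]
cen [ 0.4159 -0.0848] size [0.0359 0.06  ] ang 50.5 z 0.0185 sat 172.0 px [361.1524 290.375 ]
cen [ 0.3559 -0.2186] size [0.0375 0.0598] ang 87.5 z 0.0184 sat 182.0 px [417.     316.9903]
```

View pics/g4.png

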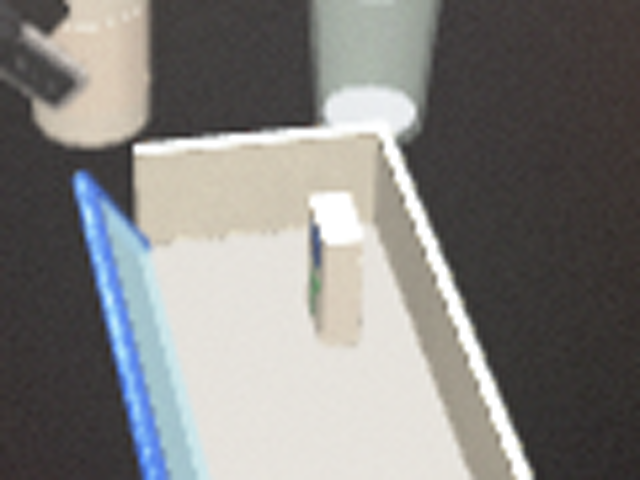

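Blue stands upright at bay (0.017, 0.078), at crop (335,270). Orange is next.

>>> jog_arm --commands '[0, -0.53, 0.02, 0, 0.93, 0.04, 55, -0.01, -0.53, 0.02, 0, 0.93, 0.04, 55, -0.01, -0.53, 0.02, 0, 0.92, 0.04, 55, -0.02, -0.53, 0.02, 0, 0.93, 0.04, 55, -0.02, -0.53, 0.02, 0, 0.92, 0.04, 55, -0.02, -0.53, 0.02, 0, 0.93, 0.04, 55, -0.03, -0.53, 0.02, 0, 0.92, 0.04, 55, -0.03, -0.53, 0.01, 0, 0.93, 0.04, 55, -0.03, -0.52, 0.01, 0, 0.92, 0.04, 55, -0.04, -0.52, 0.01, 0, 0.93, 0.04, 55, -0.04, -0.53, 0, 0, 0.92, 0.04, 55, -0.04, -0.52, 0, 0, 0.93, 0.04, 55, -0.04, -0.53, -0.01, 0, 0.92, 0.04, 55, -0.05, -0.52, -0.01, 0, 0.93, 0.04, 55, -0.05, -0.52, -0.01, 0, 0.92, 0.05, 55, -0.05, -0.53, -0.02, 0, 0.93, 0.04, 55, -0.04, -0.52, -0.03, 0.01, 0.92, 0.05, 55, -0.33, 0, 0.37, 0, 0, 0, 55, -0.32, 0, 0.36, 0, 0, 0, 55, -0.33, 0, 0.37, 0, 0, 0, 55]'

```text
t: 14.55
tool_pos: [0.5746, -0.2894, 0.0478]
tool_rot: [0.02, -2.352, 0.009]
contact_force: [-0.2, 0.4, 0.6]
opening: 0.0547
grip_force: 0.0
```

Run:
```python
from h import *
st(); C,y=BL["orange"]; y=2
plan([(C+L(y)*.004+[0,0,.012],rot(y,-45),55,.015)])
```

```text
t 14.55 p [ 0.5746 -0.2894  0.0478] z [-0.7102 -0.0125 -0.7039] y [-0.0169  0.9999 -0.0007] q [-0.4444  0.7369  1.2029 -0.3432  1.9169 -2.0275] F [-0.2447  0.4035  0.6498] open 0.05473281018106059 grip 0.0
n 4
[0.01, 0, 0.22, 0.03, -0.01, -0.03, 55, 0.01, 0, 0.22, 0.03, -0.01, -0.03, 55, 0.01, 0, 0.22, 0.03, -0.01, -0.04, 55, 0.01, 0.01, 0.23, 0.03, -0.02, -0.03, 55]
```

>>> jog_arm --commands '[0.01, 0, 0.22, 0.03, -0.01, -0.03, 55, 0.01, 0, 0.22, 0.03, -0.01, -0.03, 55, 0.01, 0, 0.22, 0.03, -0.01, -0.04, 55, 0.01, 0.01, 0.23, 0.03, -0.02, -0.03, 55, 0, 0, 0, 0, 0, 0, 50, 0, 0, 0, 0, 0, 0, 25, 0, 0, 0, 0, 0, 0, 25, 0, 0, 0, 0, 0, 0, 25, 0, 0, 0, 0, 0, 0, 25, 0, 0, 0, 0, 0, 0, 25]' --newtons 40

```text
t: 15.8
tool_pos: [0.5364, -0.2902, 0.0157]
tool_rot: [0.04, -2.359, 0.019]
contact_force: [1.5, -0.2, 3.6]
opening: 0.0344
grip_force: 40.2
```

Run:
```python
from h import *
st(); o=ctrl.get_obs()
plan([(np.array(o["tool_pos"])+[0,0,.12],rot(2,-45),25,.04),(bay(.013,0,.16),rot(BY,45),25,.042)])
```

```text
t 15.8 p [ 0.5364 -0.2902  0.0157] z [-0.7042 -0.0258 -0.7095] y [-0.0347  0.9994 -0.0019] q [-0.4629  0.6986  1.3203 -0.3561  1.8236 -2.0303] F [ 1.5335 -0.2306  3.6105] open 0.034375802680810495 grip 40.17177672532853
n 3
n 20
[0.47, 0, -0.47, 0, 0.01, 0, 25, 0.47, 0, -0.47, -0.01, 0.01, -0.01, 25, 0.47, 0, -0.48, 0, 0.01, 0, 25, -0.06, 0.45, -0.1, 0, -0.92, -0.03, 25, -0.07, 0.45, -0.09, 0, -0.92, -0.03, 25, -0.08, 0.45, -0.08, 0, -0.92, -0.03, 25, -0.09, 0.45, -0.08, 0, -0.92, -0.03, 25, -0.1, 0.45, -0.07, 0, -0.92, -0.03, 25, -0.11, 0.45, -0.06, 0, -0.93, -0.03, 25, -0.11, 0.45, -0.05, 0, -0.92, -0.03, 25, -0.12, 0.45, -0.04, 0, -0.93, -0.03, 25, -0.12, 0.46, -0.02, 0, -0.92, -0.03, 25, -0.13, 0.45, -0.01, 0, -0.93, -0.03, 25, -0.13, 0.45, 0, 0, -0.92, -0.03, 25, -0.13, 0.45, 0.01, 0, -0.93, -0.03, 25, -0.13, 0.46, 0.02, 0, -0.92, -0.03, 25, -0.13, 0.45, 0.04, 0, -0.93, -0.03, 25, -0.12, 0.45, 0.05, -0.01, -0.92, -0.04, 25, -0.12, 0.46, 0.06, 0, -0.93, -0.03, 25, -0.12, 0.45, 0.06, -0.01, -0.92, -0.04, 25]
```

>>> jog_arm --commands '[0.47, 0, -0.47, 0, 0.01, 0, 25, 0.47, 0, -0.47, -0.01, 0.01, -0.01, 25, 0.47, 0, -0.48, 0, 0.01, 0, 25, -0.06, 0.45, -0.1, 0, -0.92, -0.03, 25, -0.07, 0.45, -0.09, 0, -0.92, -0.03, 25, -0.08, 0.45, -0.08, 0, -0.92, -0.03, 25, -0.09, 0.45, -0.08, 0, -0.92, -0.03, 25, -0.1, 0.45, -0.07, 0, -0.92, -0.03, 25, -0.11, 0.45, -0.06, 0, -0.93, -0.03, 25, -0.11, 0.45, -0.05, 0, -0.92, -0.03, 25, -0.12, 0.45, -0.04, 0, -0.93, -0.03, 25, -0.12, 0.46, -0.02, 0, -0.92, -0.03, 25, -0.13, 0.45, -0.01, 0, -0.93, -0.03, 25, -0.13, 0.45, 0, 0, -0.92, -0.03, 25, -0.13, 0.45, 0.01, 0, -0.93, -0.03, 25, -0.13, 0.46, 0.02, 0, -0.92, -0.03, 25, -0.13, 0.45, 0.04, 0, -0.93, -0.03, 25, -0.12, 0.45, 0.05, -0.01, -0.92, -0.04, 25, -0.12, 0.46, 0.06, 0, -0.93, -0.03, 25, -0.12, 0.45, 0.06, -0.01, -0.92, -0.04, 25]'

```text
t: 18.3
tool_pos: [0.6354, 0.178, 0.1588]
tool_rot: [-0.098, 2.354, 0.042]
contact_force: [0.2, -0.2, -1.0]
opening: 0.0342
grip_force: 39.9
```

```bash
cat >> h.py <<'E'
def heldblock():
    """white block held above the bay, seen from the side: extent in bay axes and world z"""
    o=ctrl.get_obs(); im=eyes.get_image("side"); W=world(im); hsv=cv2.cvtColor(im["image"],cv2.COLOR_RGB2HSV)
    D=W-np.array(o["tool_pos"]); r=(np.linalg.norm(D,axis=2)<.055)&(hsv[...,2]>130)&(hsv[...,1]<60)&(W[...,2]>.012)
    P=W[r]; print(len(P),"z",np.percentile(P[:,2],[2,98]),"bx",np.percentile((P-BO)@L(BY),[2,98]),"by",np.percentile((P-BO)@L(BY+90),[2,98]))
    s=P[(P-BO)@L(BY+90)<np.percentile((P-BO)@L(BY+90),20)]
    return im
E
python3 - <<'E'
from h import *
st(); heldblock()
plan([(bay(.013,0,.075),rot(BY,45),25,.03),(bay(.013,0,.048),rot(BY,45),25,.012)])
E
```

```text
t 18.3 p [0.6354 0.178  0.1588] z [ 0.7047  0.0598 -0.7069] y [-0.0835  0.9965  0.0011] q [ 0.1929 -0.1836  2.1078 -0.1799  0.4409 -1.3295] F [ 0.1576 -0.1916 -1.0275] open 0.03416625268786431 grip 39.86603821394965
312 z [0.1273 0.1916] bx [-0.0069  0.0266] by [-0.0242  0.0188]
n 3
n 6
[0.31, -0.02, 0.33, 0.01, 0, 0, 25, 0.31, -0.02, 0.33, 0.01, 0, 0, 25, 0.31, -0.02, 0.33, 0.02, -0.01, 0.01, 25, 0.11, 0, 0.11, 0, 0, 0, 25, 0.1, 0, 0.11, 0, 0, 0, 25, 0.11, 0, 0.1, 0, 0, 0, 25]
```

>>> jog_arm --commands '[0.31, -0.02, 0.33, 0.01, 0, 0, 25, 0.31, -0.02, 0.33, 0.01, 0, 0, 25, 0.31, -0.02, 0.33, 0.02, -0.01, 0.01, 25, 0.11, 0, 0.11, 0, 0, 0, 25, 0.1, 0, 0.11, 0, 0, 0, 25, 0.11, 0, 0.1, 0, 0, 0, 25, 0.04, 0, 0.04, 0, 0, 0, 25, 0, 0, 0, 0, 0, 0, 25, 0, 0, 0, 0, 0, 0, 25]'

```text
t: 19.48
tool_pos: [0.6394, 0.1739, 0.0484]
tool_rot: [-0.095, 2.353, 0.038]
contact_force: [-0.0, -0.4, -0.7]
opening: 0.0345
grip_force: 39.9
```

Run:
```python
from h import *
st(); heldblock()
```

```text
t 19.475 p [0.6394 0.1739 0.0484] z [ 0.7057  0.0556 -0.7063] y [-0.0798  0.9968 -0.0012] q [ 0.1852  0.023   2.1369 -0.3666  0.2117 -1.138 ] F [-0.0339 -0.4131 -0.6996] open 0.03452208539952921 grip 39.939626687555574
460 z [0.0158 0.0802] bx [-0.0015  0.0581] by [-0.0353  0.028 ]
```

>>> jog_arm --commands '[0.05, 0, 0.05, 0, 0, 0, 25, 0.05, 0, 0.05, 0, 0, 0, 25, 0, 0, 0, 0, 0, 0, 25, 0, 0, 0, 0, 0, 0, 25]'

```text
t: 20.02
tool_pos: [0.6416, 0.1742, 0.0426]
tool_rot: [-0.094, 2.348, 0.039]
contact_force: [-0.8, -1.0, 6.1]
opening: 0.0343
grip_force: 40.6
```

>>> jog_arm --commands '[0.02, 0, 0.02, 0, 0, 0, 25, 0.02, 0, 0.02, 0, 0, 0, 25, 0, 0, 0, 0, 0, 0, 25]'

```text
t: 20.4
tool_pos: [0.644, 0.1745, 0.0425]
tool_rot: [-0.094, 2.342, 0.04]
contact_force: [-2.3, -3.5, 14.4]
opening: 0.0345
grip_force: 41.2
```

>>> jog_arm --commands '[-0.04, 0, -0.04, 0, 0, 0, 25, 0, 0, 0, 0, 0, 0, 25, 0, 0, 0, 0, 0, 0, 34, 0, 0, 0, 0, 0, 0, 38, 0, 0, 0, 0, 0, 0, 42, 0, 0, 0, 0, 0, 0, 48, 0, 0, 0, 0, 0, 0, 52, 0, 0, 0, 0, 0, 0, 52, 0, 0, -0.2, 0, 0, 0, 52, 0, 0, -0.4, 0, 0, 0, 52, 0, 0, -0.8, 0, 0, 0, 52, 0, 0, -0.8, 0, 0, 0, 52, 0, 0, -0.5, 0, 0, 0, 52, 0, 0, 0, 0, 0, 0, 52]'

```text
t: 22.15
tool_pos: [0.525, 0.1653, 0.1572]
tool_rot: [-0.095, 2.348, 0.039]
contact_force: [0.3, 0.1, 0.8]
opening: 0.052
grip_force: 0.0
```

```bash
cat >> h.py <<'E'
def standing(im):
    W=world(im); D=W-BO; x,y=D@L(BY),D@L(BY+90)
    r=(W[...,2]>.03)&(W[...,2]<.08)&(abs(x)<.048)&(abs(y)<.148)
    for c in comps(im,r,25):
        P=W[c]; t=P[P[:,2]>.06]
        print("block by",y[c].mean(),"bx",x[c].mean(),"ztop",np.percentile(P[:,2],97), "toprect",rect(t) if len(t)>4 else None)
E
python3 - <<'E'
from h import *
st(); standing(eyes.get_image("side")); im=eyes.get_image("top"); standing(im); blocks(im)
C,y=BL["red"]
plan([(C+L(y)*.05+[0,0,.14],rot(y,-45),55,.05),(C+L(y)*.045+[0,0,.052],rot(y,-45),55,.04)])
E
```

```text
t 22.15 p [0.525  0.1653 0.1572] z [ 0.7094  0.0573 -0.7025] y [-0.0807  0.9967 -0.0002] q [ 0.2206 -0.5169  2.3581 -0.2006  0.5221 -1.2979] F [0.2856 0.1015 0.7521] open 0.05196003805467634 grip 0.0
block by 0.026206057956887373 bx 0.019358278150650537 ztop 0.06986907839931394 toprect ((0.6410509943962097, 0.21167892217636108), (0.020023895427584648, 0.12138769775629044), 9.135515213012695)
block by -0.004308610920320464 bx 0.023391603912173216 ztop 0.07137767160041189 toprect ((0.6492125988006592, 0.17494195699691772), (0.018450992181897163, 0.035862937569618225), 7.068746566772461)
block by 0.07610017512978672 bx 0.016670990761174106 ztop 0.07155077841934183 toprect ((0.6357038021087646, 0.255021870136261), (0.018250906839966774, 0.03617328032851219), 2.7574784755706787)
cen [ 0.4541 -0.2195] size [0.0599 0.0372] ang 12.7 z 0.0183 sat 3.0 px [416.6897 274.8399]
cen [ 0.4161 -0.0847] size [0.0361 0.06  ] ang 50.3 z 0.0183 sat 174.0 px [361.1752 290.4079]
cen [ 0.3559 -0.2183] size [0.0366 0.0598] ang 87.1 z 0.0184 sat 183.0 px [417.0363 317.0751]
n 17
n 20
[0.05, -0.36, -0.03, 0, 0.92, -0.09, 55, 0.05, -0.36, -0.02, 0, 0.92, -0.09, 55, 0.06, -0.36, -0.02, 0, 0.92, -0.09, 55, 0.06, -0.36, -0.01, 0, 0.92, -0.09, 55, 0.06, -0.36, -0.01, 0, 0.92, -0.09, 55, 0.07, -0.36, 0, 0, 0.92, -0.1, 55, 0.07, -0.36, 0.01, 0, 0.92, -0.09, 55, 0.07, -0.36, 0.01, 0, 0.92, -0.1, 55, 0.08, -0.36, 0.02, 0, 0.93, -0.09, 55, 0.08, -0.36, 0.03, 0, 0.92, -0.1, 55, 0.08, -0.36, 0.04, 0, 0.93, -0.09, 55, 0.08, -0.36, 0.04, 0, 0.92, -0.1, 55, 0.07, -0.36, 0.05, 0, 0.93, -0.09, 55, 0.07, -0.36, 0.06, 0, 0.92, -0.1, 55, 0.07, -0.35, 0.06, 0, 0.93, -0.09, 55, 0.07, -0.35, 0.07, 0, 0.92, -0.1, 55, 0.07, -0.36, 0.08, 0, 0.93, -0.09, 55, -0.33, 0, 0.36, 0, 0, 0, 55, -0.32, 0, 0.37, 0, 0, 0, 55, -0.33, 0, 0.36, 0, 0, 0, 55]
```

Both blocks stand in the bay, square to within a few degrees. Red is next.

>>> jog_arm --commands '[0.05, -0.36, -0.03, 0, 0.92, -0.09, 55, 0.05, -0.36, -0.02, 0, 0.92, -0.09, 55, 0.06, -0.36, -0.02, 0, 0.92, -0.09, 55, 0.06, -0.36, -0.01, 0, 0.92, -0.09, 55, 0.06, -0.36, -0.01, 0, 0.92, -0.09, 55, 0.07, -0.36, 0, 0, 0.92, -0.1, 55, 0.07, -0.36, 0.01, 0, 0.92, -0.09, 55, 0.07, -0.36, 0.01, 0, 0.92, -0.1, 55, 0.08, -0.36, 0.02, 0, 0.93, -0.09, 55, 0.08, -0.36, 0.03, 0, 0.92, -0.1, 55, 0.08, -0.36, 0.04, 0, 0.93, -0.09, 55, 0.08, -0.36, 0.04, 0, 0.92, -0.1, 55, 0.07, -0.36, 0.05, 0, 0.93, -0.09, 55, 0.07, -0.36, 0.06, 0, 0.92, -0.1, 55, 0.07, -0.35, 0.06, 0, 0.93, -0.09, 55, 0.07, -0.35, 0.07, 0, 0.92, -0.1, 55, 0.07, -0.36, 0.08, 0, 0.93, -0.09, 55, -0.33, 0, 0.36, 0, 0, 0, 55, -0.32, 0, 0.37, 0, 0, 0, 55, -0.33, 0, 0.36, 0, 0, 0, 55]'

```text
t: 24.75
tool_pos: [0.497, -0.2104, 0.0482]
tool_rot: [0.263, -2.34, 0.107]
contact_force: [-0.0, -0.3, 0.1]
opening: 0.0553
grip_force: 0.0
```

Run:
```python
from h import *
st(); C,y=BL["red"]
plan([(C+L(y)*.004+[0,0,.011],rot(y,-45),55,.015)])
```

```text
t 24.75 p [ 0.497  -0.2104  0.0482] z [-0.6926 -0.1555 -0.7043] y [-0.221   0.9753  0.002 ] q [-0.3418  0.5112  1.5362 -0.3978  1.7828 -2.0798] F [-0.0018 -0.2775  0.1311] open 0.05525850759414506 grip 0.0
n 4
[0.01, 0, 0.23, 0, -0.01, 0, 55, 0.01, 0, 0.23, 0.01, -0.01, 0, 55, 0.01, 0, 0.23, 0, -0.01, 0, 55, 0, 0, 0.22, 0.01, -0.01, 0.01, 55]
```

>>> jog_arm --commands '[0.01, 0, 0.23, 0, -0.01, 0, 55, 0.01, 0, 0.23, 0.01, -0.01, 0, 55, 0.01, 0, 0.23, 0, -0.01, 0, 55, 0, 0, 0.22, 0.01, -0.01, 0.01, 55, 0, 0, 0, 0, 0, 0, 50, 0, 0, 0, 0, 0, 0, 25, 0, 0, 0, 0, 0, 0, 25, 0, 0, 0, 0, 0, 0, 25, 0, 0, 0, 0, 0, 0, 25, 0, 0, 0, 0, 0, 0, 25]'

```text
t: 26.0
tool_pos: [0.4595, -0.2194, 0.0153]
tool_rot: [0.262, -2.348, 0.113]
contact_force: [1.9, 0.7, 4.4]
opening: 0.0344
grip_force: 40.2
```

Run:
```python
from h import *
st(); o=ctrl.get_obs()
plan([(np.array(o["tool_pos"])+[0,0,.12],rot(12.8,-45),25,.04),(bay(.013,-.08,.16),rot(BY,45),25,.042)])
```

```text
t 26.0 p [ 0.4595 -0.2194  0.0153] z [-0.6864 -0.1589 -0.7097] y [-0.2222  0.975  -0.0034] q [-0.3726  0.4899  1.6315 -0.4126  1.6953 -2.0724] F [1.9092 0.7314 4.3723] open 0.034397146257745016 grip 40.24421274662018
n 3
n 20
[0.47, 0, -0.47, -0.01, 0.01, -0.01, 25, 0.47, 0, -0.47, -0.01, 0.01, 0, 25, 0.47, 0, -0.48, -0.01, 0.02, -0.01, 25, -0.16, 0.26, -0.19, 0, -0.92, 0.09, 25, -0.17, 0.26, -0.17, 0, -0.92, 0.09, 25, -0.18, 0.27, -0.16, 0, -0.92, 0.09, 25, -0.19, 0.27, -0.14, 0, -0.92, 0.09, 25, -0.2, 0.27, -0.12, 0, -0.92, 0.09, 25, -0.21, 0.27, -0.1, 0, -0.92, 0.09, 25, -0.22, 0.27, -0.08, 0, -0.92, 0.09, 25, -0.22, 0.28, -0.06, 0, -0.92, 0.09, 25, -0.23, 0.28, -0.04, 0, -0.92, 0.09, 25, -0.23, 0.28, -0.02, 0, -0.93, 0.09, 25, -0.23, 0.28, 0, 0, -0.92, 0.09, 25, -0.22, 0.28, 0.02, 0, -0.93, 0.09, 25, -0.22, 0.29, 0.04, 0, -0.92, 0.09, 25, -0.21, 0.29, 0.05, 0, -0.93, 0.1, 25, -0.2, 0.29, 0.07, 0, -0.92, 0.09, 25, -0.19, 0.29, 0.1, 0.01, -0.93, 0.1, 25, -0.18, 0.29, 0.11, 0, -0.92, 0.09, 25]
```

>>> jog_arm --commands '[0.47, 0, -0.47, -0.01, 0.01, -0.01, 25, 0.47, 0, -0.47, -0.01, 0.01, 0, 25, 0.47, 0, -0.48, -0.01, 0.02, -0.01, 25, -0.16, 0.26, -0.19, 0, -0.92, 0.09, 25, -0.17, 0.26, -0.17, 0, -0.92, 0.09, 25, -0.18, 0.27, -0.16, 0, -0.92, 0.09, 25, -0.19, 0.27, -0.14, 0, -0.92, 0.09, 25, -0.2, 0.27, -0.12, 0, -0.92, 0.09, 25, -0.21, 0.27, -0.1, 0, -0.92, 0.09, 25, -0.22, 0.27, -0.08, 0, -0.92, 0.09, 25, -0.22, 0.28, -0.06, 0, -0.92, 0.09, 25, -0.23, 0.28, -0.04, 0, -0.92, 0.09, 25, -0.23, 0.28, -0.02, 0, -0.93, 0.09, 25, -0.23, 0.28, 0, 0, -0.92, 0.09, 25, -0.22, 0.28, 0.02, 0, -0.93, 0.09, 25, -0.22, 0.29, 0.04, 0, -0.92, 0.09, 25, -0.21, 0.29, 0.05, 0, -0.93, 0.1, 25, -0.2, 0.29, 0.07, 0, -0.92, 0.09, 25, -0.19, 0.29, 0.1, 0.01, -0.93, 0.1, 25, -0.18, 0.29, 0.11, 0, -0.92, 0.09, 25]'

```text
t: 28.5
tool_pos: [0.6422, 0.0983, 0.1581]
tool_rot: [-0.097, 2.355, 0.042]
contact_force: [0.0, 0.1, -1.5]
opening: 0.0343
grip_force: 39.9
```

Run:
```python
from h import *
st(); heldblock()
plan([(bay(.013,-.08,.075),rot(BY,45),25,.03),(bay(.013,-.08,.048),rot(BY,45),25,.012)])
```

```text
t 28.5 p [0.6422 0.0983 0.1581] z [ 0.7043  0.0596 -0.7074] y [-0.0826  0.9966  0.0016] q [ 0.0168 -0.2222  2.1412  0.112   0.4411 -1.7177] F [ 0.0321  0.0546 -1.5309] open 0.034330394918834085 grip 39.91246998310089
364 z [0.1258 0.1931] bx [-0.0077  0.0263] by [-0.1046 -0.0563]
n 3
n 6
[0.31, -0.02, 0.33, 0.01, -0.01, 0, 25, 0.31, -0.01, 0.32, 0.01, -0.01, -0.01, 25, 0.31, -0.02, 0.33, 0.01, 0, 0, 25, 0.11, 0, 0.11, 0, 0, 0, 25, 0.1, 0, 0.1, 0, 0, 0, 25, 0.11, 0, 0.11, 0, 0, 0, 25]
```

>>> jog_arm --commands '[0.31, -0.02, 0.33, 0.01, -0.01, 0, 25, 0.31, -0.01, 0.32, 0.01, -0.01, -0.01, 25, 0.31, -0.02, 0.33, 0.01, 0, 0, 25, 0.11, 0, 0.11, 0, 0, 0, 25, 0.1, 0, 0.1, 0, 0, 0, 25, 0.11, 0, 0.11, 0, 0, 0, 25, 0.04, 0, 0.04, 0, 0, 0, 25, 0.02, 0, 0.02, 0, 0, 0, 25, 0, 0, 0, 0, 0, 0, 25, 0, 0, 0, 0, 0, 0, 25]'

```text
t: 29.8
tool_pos: [0.6455, 0.095, 0.0465]
tool_rot: [-0.097, 2.353, 0.038]
contact_force: [1.0, 0.5, -1.0]
opening: 0.0342
grip_force: 40.0
```

>>> jog_arm --commands '[0.02, 0, 0.02, 0, 0, 0, 25, 0.02, 0, 0.02, 0, 0, 0, 25, 0, 0, 0, 0, 0, 0, 25]'

```text
t: 30.18
tool_pos: [0.6456, 0.0949, 0.0429]
tool_rot: [-0.097, 2.353, 0.038]
contact_force: [-0.0, -0.6, 0.1]
opening: 0.0345
grip_force: 40.1
```

>>> jog_arm --commands '[0.02, 0, 0.02, 0, 0, 0, 25, 0, 0, 0, 0, 0, 0, 25, 0, 0, 0, 0, 0, 0, 25]'

```text
t: 30.55
tool_pos: [0.6467, 0.0949, 0.0427]
tool_rot: [-0.096, 2.35, 0.037]
contact_force: [-1.4, 0.7, 5.6]
opening: 0.0346
grip_force: 40.4
```

>>> jog_arm --commands '[-0.01, 0, -0.01, 0, 0, 0, 25, 0, 0, 0, 0, 0, 0, 34, 0, 0, 0, 0, 0, 0, 38, 0, 0, 0, 0, 0, 0, 42, 0, 0, 0, 0, 0, 0, 48, 0, 0, 0, 0, 0, 0, 52, 0, 0, 0, 0, 0, 0, 52, 0, 0, -0.2, 0, 0, 0, 52, 0, 0, -0.4, 0, 0, 0, 52, 0, 0, -0.8, 0, 0, 0, 52, 0, 0, -0.8, 0, 0, 0, 52, 0, 0, -0.5, 0, 0, 0, 52, 0, 0, 0, 0, 0, 0, 52]'

```text
t: 32.17
tool_pos: [0.5316, 0.0858, 0.1594]
tool_rot: [-0.097, 2.347, 0.037]
contact_force: [0.3, -0.4, 0.6]
opening: 0.052
grip_force: 0.0
```

Run:
```python
from h import *
st(); im=eyes.get_image("side"); standing(im); cv2.imwrite("pics/b1.png",cv2.resize(im["image"][140:280,280:400,::-1],(514,600),interpolation=cv2.INTER_CUBIC)); im=eyes.get_image("top"); standing(im)
W=world(im);D=W-BO;x,y=D@L(BY),D@L(BY+90);hsv=cv2.cvtColor(im["image"],cv2.COLOR_RGB2HSV)
r=(hsv[...,0]>95)&(hsv[...,0]<125)&(hsv[...,1]>120)&(x<-.05)&(x>-.12)&(abs(y)<.16)
print("door edge bx",np.percentile(x[r],[2,50,98]),"z",np.percentile(W[r][:,2],[50,98]),r.sum())
```

```text
t 32.175 p [0.5316 0.0858 0.1594] z [ 0.7098  0.0563 -0.7021] y [-0.0816  0.9967 -0.0025] q [-0.0125 -0.5927  2.4001  0.1255  0.5474 -1.7461] F [ 0.2784 -0.3711  0.6093] open 0.052005594121497314 grip 0.0
block by -0.017333765835594914 bx 0.019248462221192687 ztop 0.07021987640228942 toprect ((0.6450961828231812, 0.17418423295021057), (0.02304724231362343, 0.1985238790512085), 6.121496677398682)
block by -0.08256137480890399 bx 0.020402529636720474 ztop 0.07056445040729141 toprect ((0.6530266404151917, 0.09562451392412186), (0.0195911955088377, 0.03517662733793259), 3.904510498046875)
block by -0.004506166807063885 bx 0.023351839726101175 ztop 0.07179678245702882 toprect ((0.648617684841156, 0.17478634417057037), (0.019324157387018204, 0.03619524836540222), 2.976400852203369)
block by 0.07609890406500001 bx 0.01634193147858297 ztop 0.07204027821988195 toprect ((0.6353329420089722, 0.25453799962997437), (0.018922001123428345, 0.03627246618270874), 1.0252909660339355)
door edge bx [-0.0911 -0.0867 -0.068 ] z [0.0502 0.0577] 676
```

View pics/b1.png

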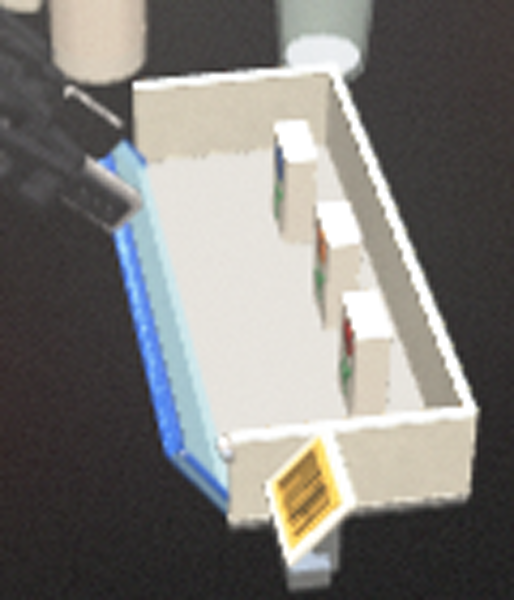

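All three blocks stand upright and the door is open. Next I'll push the door with closed fingers.

Run:
```python
from h import *
d=rot(BY,0)
p,Q=plan([(bay(-.13,0,.13),d,0,.04),(bay(-.13,0,.035),d,0,.04),(bay(-.105,0,.035),d,0,.0125),(bay(-.085,0,.035),d,0,.007)])
plan([(bay(-.068,0,.035),d,0,.005)],p,Q)
```

```text
n 9
n 12
n 14
n 17
[0.07, 0.15, -0.01, 0, 0.87, 0, 0, 0.07, 0.15, 0, 0, 0.87, 0, 0, 0.07, 0.15, 0.01, 0, 0.87, 0, 0, 0.07, 0.15, 0.01, 0, 0.88, 0, 0, 0.07, 0.15, 0.02, 0, 0.87, 0, 0, 0.07, 0.16, 0.03, -0.01, 0.88, 0, 0, 0.07, 0.15, 0.03, 0, 0.87, 0, 0, 0.07, 0.16, 0.04, -0.01, 0.88, 0, 0, 0.06, 0.15, 0.05, 0, 0.87, -0.01, 0, 0, 0, 0.53, 0, 0, 0, 0, 0, 0, 0.53, 0, 0, 0, 0, 0, 0, 0.52, 0, 0, 0, 0, -0.21, 0, 0, 0, 0, 0, 0, -0.21, 0, 0, 0, 0, 0, 0, -0.11, 0, 0, 0, 0, 0, 0, -0.11, 0, 0, 0, 0, 0, 0, -0.11, 0, 0, 0, 0, 0, 0]
n 4
[-0.07, 0, 0, 0, 0, 0, 0, -0.07, 0, 0, 0, 0, 0, 0, -0.07, 0, 0, 0, 0, 0, 0, -0.07, 0, 0, 0, 0, 0, 0]
```

>>> jog_arm --commands '[0.07, 0.15, -0.01, 0, 0.87, 0, 0, 0.07, 0.15, 0, 0, 0.87, 0, 0, 0.07, 0.15, 0.01, 0, 0.87, 0, 0, 0.07, 0.15, 0.01, 0, 0.88, 0, 0, 0.07, 0.15, 0.02, 0, 0.87, 0, 0, 0.07, 0.16, 0.03, -0.01, 0.88, 0, 0, 0.07, 0.15, 0.03, 0, 0.87, 0, 0, 0.07, 0.16, 0.04, -0.01, 0.88, 0, 0, 0.06, 0.15, 0.05, 0, 0.87, -0.01, 0, 0, 0, 0.53, 0, 0, 0, 0, 0, 0, 0.53, 0, 0, 0, 0, 0, 0, 0.52, 0, 0, 0, 0, -0.21, 0, 0, 0, 0, 0, 0, -0.21, 0, 0, 0, 0, 0, 0]'

```text
t: 34.02
tool_pos: [0.5208, 0.1675, 0.0352]
tool_rot: [0.13, -3.139, -0.0]
contact_force: [0.1, -0.5, 1.3]
opening: -0.0001
grip_force: 0.0
```

>>> jog_arm --commands '[-0.11, 0, 0, 0, 0, 0, 0, -0.11, 0, 0, 0, 0, 0, 0, -0.11, 0, 0, 0, 0, 0, 0, -0.07, 0, 0, 0, 0, 0, 0, -0.07, 0, 0, 0, 0, 0, 0, -0.07, 0, 0, 0, 0, 0, 0, 0, 0, 0, 0, 0, 0, 0]'

```text
t: 34.9
tool_pos: [0.549, 0.1698, 0.0342]
tool_rot: [0.13, -3.132, 0.001]
contact_force: [-9.2, -0.4, 3.6]
opening: 0.0002
grip_force: 4.6
```

```bash
cat >> h.py <<'E'
def door(im):
    W=world(im);D=W-BO;x,y=D@L(BY),D@L(BY+90);hsv=cv2.cvtColor(im["image"],cv2.COLOR_RGB2HSV)
    r=(hsv[...,0]>95)&(hsv[...,0]<125)&(hsv[...,1]>120)&(x<-.03)&(x>-.12)&(abs(y)<.16)&(W[...,2]>.035)
    print("door edge bx",np.percentile(x[r],[2,50,98]),"z",np.percentile(W[r][:,2],[50,98]),r.sum())
E
python3 - <<'E'
from h import *
st(); print((np.array(ctrl.get_obs()["tool_pos"])-BO)@L(BY)); door(eyes.get_image("top")); door(eyes.get_image("side"))
E
```

```text
t 34.9 p [0.549  0.1698 0.0342] z [-0.0069 -0.0009 -1.    ] y [-0.0831  0.9965 -0.0003] q [ 0.1703  0.1428  1.868   0.0003  1.1377 -1.4839] F [-9.1882 -0.3994  3.6499] open 0.0002048733369932952 grip 4.584291949868202
-0.0750137936251842
door edge bx [-0.0639 -0.0612 -0.0578] z [0.0589 0.0798] 88
door edge bx [-0.0639 -0.0626 -0.0603] z [0.0609 0.0636] 63
```

>>> jog_arm --commands '[-0.06, 0, 0, 0, 0, 0, 0, -0.06, 0, 0, 0, 0, 0, 0, 0, 0, 0, 0, 0, 0, 0]'

```text
t: 35.38
tool_pos: [0.549, 0.1699, 0.0314]
tool_rot: [0.13, -3.114, 0.003]
contact_force: [-27.1, -2.7, 10.2]
opening: 0.0003
grip_force: 13.8
```

>>> jog_arm --commands '[0.1, 0, 0, 0, 0, 0, 0, 0.3, 0, 0, 0, 0, 0, 0, 0.4, 0, 0, 0, 0, 0, 0, 0, 0, -0.8, 0, 0, 0, 0, 0, 0, -0.8, 0, 0, 0, 0, 0, 0, -0.8, 0, 0, 0, 60]'

```text
t: 36.12
tool_pos: [0.5114, 0.1666, 0.1812]
tool_rot: [-0.13, 3.136, 0.0]
contact_force: [0.2, -0.8, 0.2]
opening: 0.017
grip_force: 0.0
```

Run:
```python
from h import *
st(); im=eyes.get_image("top"); door(im); standing(im)
W=world(im); n=nets.silhouettes("top","mat")
im2=eyes.get_image("side"); door(im2)
for I in (im,im2):
    W=world(I); r=(W[...,2]>.015)&(W[...,2]<.045)&(abs(W[...,0]-.49)<.14)&(abs(W[...,1]+.41)<.13)&(W[...,1]<-.33)
    P=W[r]; print("scanner",rect(P)); head=P[P[:,2]>.0285]; print(rect(head), np.percentile(P[:,2],[5,95]))
    hsv=cv2.cvtColor(I["image"],cv2.COLOR_RGB2HSV); g=(hsv[...,0]>65)&(hsv[...,0]<90)&(hsv[...,1]>90)&(W[...,2]<.01)&(W[...,1]<-.3)&(W[...,0]>.38)&(W[...,0]<.62)
    print("mat",rect(W[g]))
cv2.imwrite("pics/sc.png",cv2.resize(im["image"][190:320,440:560,::-1],(540,585),interpolation=cv2.INTER_CUBIC))
```

```text
t 36.125 p [0.5114 0.1666 0.1812] z [ 0.0025  0.0003 -1.    ] y [-0.0829  0.9966  0.0001] q [ 0.1766 -0.1219  1.8678 -0.0001  1.3931 -1.4772] F [ 0.2378 -0.7777  0.1814] open 0.017024824829771835 grip 0.0
door edge bx [-0.0634 -0.0613 -0.0582] z [0.0604 0.0659] 57
block by -0.0826405690723432 bx 0.020400744588363228 ztop 0.07198301811026188 toprect ((0.6533694267272949, 0.09587368369102478), (0.019261682406067848, 0.03545238450169563), 4.912895679473877)
block by -0.004469561416232334 bx 0.023350012417819477 ztop 0.07120481180115608 toprect ((0.6487745046615601, 0.1747642457485199), (0.01893828995525837, 0.03651970252394676), 3.9575469493865967)
block by 0.07648376927418515 bx 0.016616902812967484 ztop 0.07147506930687991 toprect ((0.6353457570075989, 0.25511282682418823), (0.01821974106132984, 0.037239667028188705), 2.5464179515838623)
door edge bx [-0.064  -0.0601 -0.0559] z [0.0615 0.0643] 278
scanner ((0.5376989245414734, -0.4595397710800171), (0.06106363609433174, 0.18810342252254486), 53.80954360961914)
((0.5378834009170532, -0.45977264642715454), (0.06090562045574188, 0.18753063678741455), 53.80954360961914) [0.0203 0.0345]
mat ((0.4967760145664215, -0.4106965661048889), (0.09799139201641083, 0.18547195196151733), 65.61875915527344)
scanner ((0.5168294906616211, -0.44965657591819763), (0.031281620264053345, 0.1410720944404602), 71.0288314819336)
((0.5182199478149414, -0.45001697540283203), (0.030005309730768204, 0.13839390873908997), 71.85211181640625) [0.0232 0.0327]
mat ((0.49696680903434753, -0.4112699627876282), (0.09189966320991516, 0.18100304901599884), 65.96219635009766)
```

View pics/sc.png

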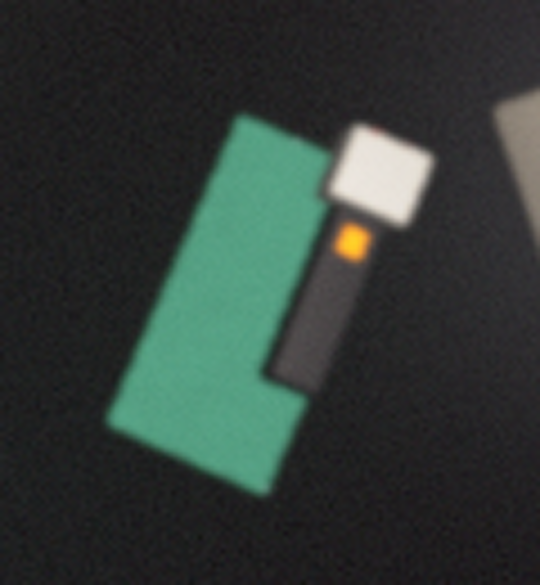

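The door is shut and the blocks still stand. The scanner has been knocked half off the mat: head at crop (382,175), tail at (295,383). I'll measure it again.

Run:
```python
from h import *
for cam in ("top","side"):
    I=eyes.get_image(cam); W=world(I); hsv=cv2.cvtColor(I["image"],cv2.COLOR_RGB2HSV)
    r=(W[...,2]>.015)&(W[...,2]<.045)&(W[...,0]>.38)&(W[...,0]<.62)&(W[...,1]<-.36)&(W[...,1]>-.55)
    for c in comps(I,r,80):
        P=W[c]; b=rect(P); V=hsv[c]; hd=P[(V[:,2]>110)&(V[:,1]<60)]; br=P[V[:,2]<90]
        print(cam,b,"head",hd.mean(0),rect(hd),"bar",br.mean(0),np.median(br[:,2]))
        d=hd.mean(0)-br.mean(0); print("yaw",np.degrees(np.arctan2(d[1],d[0])),len(P),"z across", np.polyfit(P[:,1],P[:,2],1))
```

```text
top ((0.5820437669754028, -0.5441855192184448), (0.03882782533764839, 0.00678062392398715), 10.380548477172852) head [ 0.5832 -0.5446  0.03  ] ((0.5816035866737366, -0.5449388027191162), (0.03772943094372749, 0.005533600226044655), 12.259859085083008) bar [nan nan nan] nan
yaw nan 86 z across [-0.0521  0.0015]
top ((0.5162395238876343, -0.45014265179634094), (0.04592837020754814, 0.1427651047706604), 66.64663696289062) head [ 0.5612 -0.4687  0.0307] ((0.5617239475250244, -0.4701465368270874), (0.044708993285894394, 0.042700715363025665), 64.30354309082031) bar [ 0.493  -0.4368  0.0263] 0.02659760923398824
yaw -25.11077499604274 905 z across [-0.0873 -0.0115]
side ((0.516843318939209, -0.4501166343688965), (0.031317904591560364, 0.14051830768585205), 70.39651489257812) head [ 0.5637 -0.459   0.0319] ((0.5662285685539246, -0.45824888348579407), (0.017360739409923553, 0.041363831609487534), 80.11077880859375) bar [ 0.4875 -0.4415  0.0275] 0.0279466677315221
yaw -12.926275375169727 1378 z across [-0.0716 -0.0035]<stdin>:7: RuntimeWarning: Mean of empty slice.
  ret = um.true_divide(
  return _methods._mean(a, axis=axis, dtype=dtype,
  ret = ret.dtype.type(ret / rcount)
<stdin>:8: RuntimeWarning: Mean of empty slice.
```

```bash
cat >> h.py <<'E'
SC=np.array([.5164,-.4501,0]); SY=-23.4; MC=np.array([.4969,-.411,0]); MY=-24.1
TAG=np.array([.609,-.0172,.050])
E
python3 - <<'E'
from h import *
d=rot(SY,0)
plan([(SC+[0,0,.11],d,55,.055),(SC+[0,0,.045],d,55,.03),(SC+[0,0,.009],d,55,.012)])
E
```

```text
n 12
n 15
n 18
[0.06, -0.85, 0.1, 0, 0, 0.41, 55, 0.03, -0.86, 0.1, 0, 0, 0.41, 55, -0.01, -0.86, 0.1, 0, 0, 0.41, 55, -0.04, -0.86, 0.09, 0, 0, 0.41, 55, -0.08, -0.85, 0.1, 0, 0, 0.41, 55, -0.11, -0.85, 0.09, 0, 0, 0.41, 55, -0.14, -0.84, 0.1, 0, 0, 0.41, 55, -0.18, -0.84, 0.09, 0, 0, 0.41, 55, -0.21, -0.83, 0.1, 0, 0, 0.41, 55, -0.25, -0.82, 0.09, 0, 0, 0.41, 55, -0.28, -0.81, 0.1, 0, 0, 0.41, 55, -0.32, -0.79, 0.09, 0.01, 0.01, 0.4, 55, 0, 0, 0.36, 0, 0, 0, 55, 0, 0, 0.36, 0, 0, 0, 55, 0, 0, 0.37, 0, 0, 0, 55, 0, 0, 0.2, 0, 0, 0, 55, 0, 0, 0.2, 0, 0, 0, 55, 0, 0, 0.2, 0, 0, 0, 55]
```

>>> jog_arm --commands '[0.06, -0.85, 0.1, 0, 0, 0.41, 55, 0.03, -0.86, 0.1, 0, 0, 0.41, 55, -0.01, -0.86, 0.1, 0, 0, 0.41, 55, -0.04, -0.86, 0.09, 0, 0, 0.41, 55, -0.08, -0.85, 0.1, 0, 0, 0.41, 55, -0.11, -0.85, 0.09, 0, 0, 0.41, 55, -0.14, -0.84, 0.1, 0, 0, 0.41, 55, -0.18, -0.84, 0.09, 0, 0, 0.41, 55, -0.21, -0.83, 0.1, 0, 0, 0.41, 55, -0.25, -0.82, 0.09, 0, 0, 0.41, 55, -0.28, -0.81, 0.1, 0, 0, 0.41, 55, -0.32, -0.79, 0.09, 0.01, 0.01, 0.4, 55, 0, 0, 0, 0, 0, 0, 55]'

```text
t: 38.0
tool_pos: [0.5143, -0.4523, 0.1067]
tool_rot: [-0.641, -3.071, -0.002]
contact_force: [0.3, 0.9, -0.1]
opening: 0.0551
grip_force: 0.0
```

Run:
```python
from h import *
st(); d=rot(SY,0)
plan([(SC+[0,0,.045],d,55,.03),(SC+[0,0,.009],d,55,.012)])
```

```text
t 38.0 p [ 0.5143 -0.4523  0.1067] z [-0.0043  0.002  -1.    ] y [0.4002 0.9164 0.0001] q [-0.8291  0.291   1.5594 -0.0019  1.2956 -1.9876] F [ 0.3264  0.936  -0.0572] open 0.05508044950427182 grip 0.0
n 3
n 6
[-0.01, 0.02, 0.34, 0, -0.02, -0.01, 55, -0.01, 0.01, 0.34, 0, -0.01, -0.01, 55, 0, 0.02, 0.35, 0, -0.02, -0.01, 55, 0, 0, 0.2, 0, 0, 0, 55, 0, 0, 0.2, 0, 0, 0, 55, 0, 0, 0.2, 0, 0, 0, 55]
```

>>> jog_arm --commands '[-0.01, 0.02, 0.34, 0, -0.02, -0.01, 55, -0.01, 0.01, 0.34, 0, -0.01, -0.01, 55, 0, 0.02, 0.35, 0, -0.02, -0.01, 55, 0, 0, 0.2, 0, 0, 0, 55, 0, 0, 0.2, 0, 0, 0, 55, 0, 0, 0.2, 0, 0, 0, 55, 0, 0, 0, 0, 0, 0, 50, 0, 0, 0, 0, 0, 0, 15, 0, 0, 0, 0, 0, 0, 15, 0, 0, 0, 0, 0, 0, 15, 0, 0, 0, 0, 0, 0, 15, 0, 0, 0, 0, 0, 0, 15]' --newtons 60

```text
t: 39.5
tool_pos: [0.5192, -0.4486, 0.0137]
tool_rot: [0.631, 3.072, -0.005]
contact_force: [0.1, -0.5, 5.2]
opening: 0.0263
grip_force: 62.7
```

Run:
```python
from h import *
st(); o=ctrl.get_obs(); p=np.array(o["tool_pos"]); d=rot(SY,0)
T=rot(BY,-40.1); xs,zs=-T[:,0],-T[:,2]; h=p[2]-.002
off=(p-SC)@L(SY); print("off",off,"h",h)
tcp=TAG-xs*.10-xs*(.07-off)-zs*(.014-h); print("scan tcp",tcp)
plan([(p+[0,0,.16],d,15,.04),(tcp+[-.03,0,.05],T,15,.05),(tcp,T,15,.02)])
```

```text
t 39.5 p [ 0.5192 -0.4486  0.0137] z [ 0.0046 -0.004  -1.    ] y [ 0.394   0.9191 -0.0019] q [-0.8213  0.3949  1.6004  0.0007  1.1402 -1.9874] F [ 0.0801 -0.4731  5.2353] open 0.026281445938062628 grip 62.73161172866821
off 0.0019454726462934107 h 0.011669048490722147
scan tcp [ 0.4794 -0.028   0.1565]
n 4
n 13
n 16
[0, 0, -0.67, 0, 0.01, 0.01, 15, 0, 0, -0.67, -0.01, 0.02, 0.01, 15, -0.01, 0, -0.66, 0, 0.01, 0.01, 15, 0, 0, -0.67, -0.01, 0.02, 0, 15, 0.43, 0.66, -0.06, 0.19, 0.76, -0.52, 15, 0.4, 0.68, -0.04, 0.19, 0.76, -0.52, 15, 0.36, 0.7, -0.03, 0.19, 0.76, -0.52, 15, 0.33, 0.72, -0.01, 0.19, 0.76, -0.52, 15, 0.29, 0.74, 0, 0.19, 0.76, -0.52, 15, 0.25, 0.75, 0, 0.19, 0.76, -0.53, 15, 0.21, 0.77, 0, 0.19, 0.76, -0.52, 15, 0.17, 0.77, 0.01, 0.2, 0.77, -0.53, 15, 0.13, 0.78, 0, 0.19, 0.76, -0.52, 15, -0.31, -0.01, 0.1, 0, 0, 0, 15, -0.31, -0.01, 0.11, 0, 0, 0, 15, -0.3, -0.02, 0.1, 0, 0, 0, 15]
```

>>> jog_arm --commands '[0, 0, -0.67, 0, 0.01, 0.01, 15, 0, 0, -0.67, -0.01, 0.02, 0.01, 15, -0.01, 0, -0.66, 0, 0.01, 0.01, 15, 0, 0, -0.67, -0.01, 0.02, 0, 15, 0.43, 0.66, -0.06, 0.19, 0.76, -0.52, 15, 0.4, 0.68, -0.04, 0.19, 0.76, -0.52, 15, 0.36, 0.7, -0.03, 0.19, 0.76, -0.52, 15, 0.33, 0.72, -0.01, 0.19, 0.76, -0.52, 15, 0.29, 0.74, 0, 0.19, 0.76, -0.52, 15, 0.25, 0.75, 0, 0.19, 0.76, -0.53, 15, 0.21, 0.77, 0, 0.19, 0.76, -0.52, 15, 0.17, 0.77, 0.01, 0.2, 0.77, -0.53, 15, 0.13, 0.78, 0, 0.19, 0.76, -0.52, 15, 0, 0, 0, 0, 0, 0, 15]'

```text
t: 41.25
tool_pos: [0.448, -0.0252, 0.2044]
tool_rot: [0.108, -2.436, 0.036]
contact_force: [0.3, -0.3, -2.1]
opening: 0.0262
grip_force: 62.0
```

```bash
cat > w.py <<'E'
from h import *
import sys
st(); o=ctrl.get_obs(); p=np.array(o["tool_pos"]); im=eyes.get_image("side")
q=proj(im,[p,TAG]).mean(0).astype(int); x,y=q[0]-80,max(q[1]-60,0)
cv2.imwrite("pics/%s.png"%sys.argv[1],cv2.resize(im["image"][y:y+120,x:x+160,::-1],(640,480),interpolation=cv2.INTER_CUBIC)); print("crop",x,y)
W=world(im); hsv=cv2.cvtColor(im["image"],cv2.COLOR_RGB2HSV); T=R.from_rotvec(o["tool_rot"]).as_matrix()
D=W-p; loc=D@T   # tool frame
r=(-loc[...,0]>.032)&(-loc[...,0]<.09)&(abs(loc[...,1])<.035)&(abs(loc[...,2])<.04)
P=loc[r]; print("head in scanner-ish frame x,y,z: ",[np.percentile(s,[3,50,97]) for s in (-P[:,0],P[:,1],-P[:,2])],len(P))
E
python3 w.py s1
```

```text
t 41.25 p [ 0.448  -0.0252  0.2044] z [-0.6446 -0.0544 -0.7626] y [-0.0874  0.9962  0.0029] q [-0.1343  0.1327  1.6873 -0.1554  2.0087 -1.8093] F [ 0.3036 -0.324  -2.0643] open 0.02624108895928997 grip 62.01219320297241
crop 228 167
head in scanner-ish frame x,y,z:  [array([0.0331, 0.0489, 0.0648]), array([-0.0233, -0.0199,  0.0162]), array([-0.0065,  0.0155,  0.0194])] 370
```

View pics/s1.png

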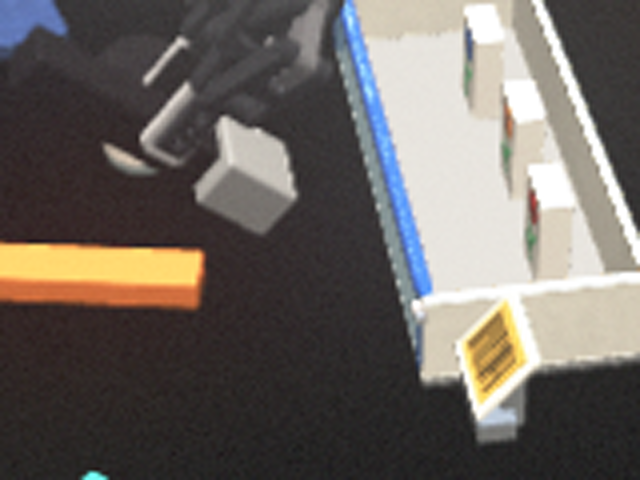

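Run:
```python
from h import *
T=rot(BY,-40.1); xs,zs=-T[:,0],-T[:,2]
tcp=TAG-xs*.10-xs*.068-zs*.005; print(tcp); plan([(tcp,T,15,.015)])
```

```text
[ 0.4777 -0.0281  0.1544]
n 4
[-0.23, -0.02, 0.08, 0, -0.01, 0.01, 15, -0.23, -0.02, 0.08, 0, 0, 0.01, 15, -0.23, -0.01, 0.08, 0, -0.01, 0.01, 15, -0.22, -0.02, 0.09, 0, 0, 0, 15]
```

>>> jog_arm --commands '[-0.23, -0.02, 0.08, 0, -0.01, 0.01, 15, -0.23, -0.02, 0.08, 0, 0, 0.01, 15, -0.23, -0.01, 0.08, 0, -0.01, 0.01, 15, -0.22, -0.02, 0.09, 0, 0, 0, 15, 0, 0, 0, 0, 0, 0, 15, 0, 0, 0, 0, 0, 0, 15, 0, 0, 0, 0, 0, 0, 15]'

```text
t: 42.18
tool_pos: [0.4783, -0.0295, 0.1563]
tool_rot: [0.098, -2.442, 0.037]
contact_force: [0.5, 0.4, -0.1]
opening: 0.0267
grip_force: 62.0
```

```bash
python3 w.py s2
```

```text
t 42.175 p [ 0.4783 -0.0295  0.1563] z [-0.6402 -0.0522 -0.7664] y [-0.0804  0.9968 -0.0007] q [-0.1358  0.2453  1.6426 -0.1487  1.9359 -1.7906] F [ 0.4634  0.3759 -0.0885] open 0.02671569417880294 grip 61.99184775352478
crop 237 178
head in scanner-ish frame x,y,z:  [array([0.0327, 0.0491, 0.0645]), array([-0.0231, -0.0199,  0.0145]), array([-0.0065,  0.0156,  0.0194])] 338
```

View pics/s2.png

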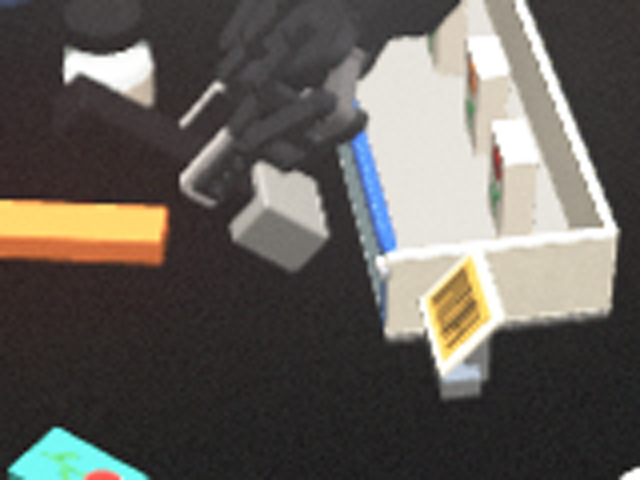

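The scanner head at crop (285,220) points squarely down at the label at crop (462,312). I'll hold it there.

>>> jog_arm --commands '[0, 0, 0, 0, 0, 0, 15, 0, 0, 0, 0, 0, 0, 15, 0, 0, 0, 0, 0, 0, 15, 0, 0, 0, 0, 0, 0, 15, 0, 0, 0, 0, 0, 0, 15, 0, 0, 0, 0, 0, 0, 15, 0, 0, 0, 0, 0, 0, 15, 0, 0, 0, 0, 0, 0, 15, 0, 0, 0, 0, 0, 0, 15, 0, 0, 0, 0, 0, 0, 15, 0, 0, 0, 0, 0, 0, 15, 0, 0, 0, 0, 0, 0, 15, 0, 0, 0, 0, 0, 0, 15, 0, 0, 0, 0, 0, 0, 15, 0, 0, 0, 0, 0, 0, 15, 0, 0, 0, 0, 0, 0, 15, 0, 0, 0, 0, 0, 0, 15, 0, 0, 0, 0, 0, 0, 15, 0, 0, 0, 0, 0, 0, 15, 0, 0, 0, 0, 0, 0, 15]'

```text
t: 44.72
tool_pos: [0.478, -0.0295, 0.1557]
tool_rot: [0.098, -2.441, 0.036]
contact_force: [0.3, 0.2, -1.5]
opening: 0.0266
grip_force: 62.0
```

```bash
python3 w.py s3
python3 - <<'E'
from h import *
o=ctrl.get_obs(); p=np.array(o["tool_pos"]); d=rot(MY,0)
P0,Q0=plan([(p+[-.04,0,.03],rot(BY,-40.1),15,.03),(MC+[0,0,.11],d,15,.045)])
plan([(MC+[0,0,.045],d,15,.03),(MC+[0,0,.022],d,15,.01)],P0,Q0)
E
```

```text
t 44.725 p [ 0.478  -0.0295  0.1557] z [-0.6411 -0.0521 -0.7657] y [-0.0803  0.9968 -0.0005] q [-0.1359  0.2461  1.6431 -0.1487  1.9357 -1.7906] F [ 0.2953  0.2331 -1.4679] open 0.02655539621838687 grip 61.99262022972107
crop 237 178
head in scanner-ish frame x,y,z:  [array([0.0332, 0.0491, 0.0649]), array([-0.0233, -0.0197,  0.014 ]), array([-0.0065,  0.015 ,  0.0193])] 334
n 2
n 12
[0.42, 0.03, 0.02, 0.01, 0.01, -0.01, 15, 0.41, 0.02, 0.02, 0, 0, -0.01, 15, -0.12, -0.64, 0.07, -0.18, -0.68, 0.48, 15, -0.14, -0.64, 0.06, -0.18, -0.69, 0.48, 15, -0.17, -0.63, 0.06, -0.17, -0.68, 0.48, 15, -0.19, -0.62, 0.07, -0.18, -0.69, 0.48, 15, -0.22, -0.61, 0.07, -0.17, -0.68, 0.48, 15, -0.24, -0.61, 0.07, -0.18, -0.69, 0.48, 15, -0.27, -0.59, 0.08, -0.17, -0.68, 0.49, 15, -0.29, -0.58, 0.09, -0.18, -0.69, 0.48, 15, -0.31, -0.57, 0.1, -0.17, -0.68, 0.49, 15, -0.33, -0.56, 0.12, -0.18, -0.69, 0.48, 15]
n 3
n 6
[0, 0, 0.36, 0, 0, 0, 15, 0, 0, 0.36, 0, 0, 0, 15, 0, 0, 0.36, 0, 0, 0, 15, 0, 0, 0.13, 0, 0, 0, 15, 0, 0, 0.13, 0, 0, 0, 15, 0, 0, 0.13, 0, 0, 0, 15]
```

>>> jog_arm --commands '[0.42, 0.03, 0.02, 0.01, 0.01, -0.01, 15, 0.41, 0.02, 0.02, 0, 0, -0.01, 15, -0.12, -0.64, 0.07, -0.18, -0.68, 0.48, 15, -0.14, -0.64, 0.06, -0.18, -0.69, 0.48, 15, -0.17, -0.63, 0.06, -0.17, -0.68, 0.48, 15, -0.19, -0.62, 0.07, -0.18, -0.69, 0.48, 15, -0.22, -0.61, 0.07, -0.17, -0.68, 0.48, 15, -0.24, -0.61, 0.07, -0.18, -0.69, 0.48, 15, -0.27, -0.59, 0.08, -0.17, -0.68, 0.49, 15, -0.29, -0.58, 0.09, -0.18, -0.69, 0.48, 15, -0.31, -0.57, 0.1, -0.17, -0.68, 0.49, 15, -0.33, -0.56, 0.12, -0.18, -0.69, 0.48, 15, 0, 0, 0, 0, 0, 0, 15]'

```text
t: 46.4
tool_pos: [0.4956, -0.413, 0.1092]
tool_rot: [-0.66, -3.07, -0.001]
contact_force: [0.2, -0.1, -0.8]
opening: 0.0263
grip_force: 61.9
```

Run:
```python
from h import *
st(); d=rot(MY,0)
plan([(MC+[0,0,.045],d,15,.03),(MC+[0,0,.022],d,15,.01)])
im=eyes.get_image("side"); o=ctrl.get_obs(); T=R.from_rotvec(o["tool_rot"]).as_matrix(); loc=(world(im)-o["tool_pos"])@T
r=(-loc[...,0]>.032)&(-loc[...,0]<.09)&(abs(loc[...,1])<.035)&(abs(loc[...,2])<.04)
P=loc[r]; print([np.percentile(s,[3,50,97]) for s in (-P[:,0],P[:,1],-P[:,2])],len(P))
```

```text
t 46.4 p [ 0.4956 -0.413   0.1092] z [-0.0011  0.0012 -1.    ] y [0.4112 0.9115 0.0006] q [-0.81    0.2     1.6627 -0.      1.2805 -1.957 ] F [ 0.2329 -0.1247 -0.7845] open 0.026330846022733365 grip 61.927428245544434
n 3
n 6
[0, 0.01, 0.36, 0, -0.01, -0.01, 15, 0, 0.01, 0.36, 0, 0, -0.01, 15, -0.01, 0.02, 0.35, 0.01, -0.01, -0.01, 15, 0, 0, 0.13, 0, 0, 0, 15, 0, 0, 0.13, 0, 0, 0, 15, 0, 0, 0.12, 0, 0, 0, 15]
[array([0.0333, 0.0518, 0.0696]), array([-0.0235, -0.008 ,  0.0178]), array([-0.0041,  0.0172,  0.02  ])] 1119
```

>>> jog_arm --commands '[0, 0.01, 0.36, 0, -0.01, -0.01, 15, 0, 0.01, 0.36, 0, 0, -0.01, 15, -0.01, 0.02, 0.35, 0.01, -0.01, -0.01, 15, 0, 0, 0.13, 0, 0, 0, 15, 0, 0, 0.13, 0, 0, 0, 15, 0, 0, 0.12, 0, 0, 0, 15, 0, 0, 0.07, 0, 0, 0, 15, 0, 0, 0, 0, 0, 0, 15, 0, 0, 0, 0, 0, 0, 15]'

```text
t: 47.58
tool_pos: [0.4989, -0.4097, 0.0193]
tool_rot: [0.651, 3.071, -0.002]
contact_force: [0.0, 0.5, -1.3]
opening: 0.0262
grip_force: 61.9
```

>>> jog_arm --commands '[0, 0, 0.04, 0, 0, 0, 15, 0, 0, 0, 0, 0, 0, 15, 0, 0, 0, 0, 0, 0, 15]'

```text
t: 47.95
tool_pos: [0.4987, -0.4094, 0.0164]
tool_rot: [0.651, 3.071, -0.002]
contact_force: [-0.4, -0.5, -2.1]
opening: 0.0266
grip_force: 61.9
```

>>> jog_arm --commands '[0, 0, 0.03, 0, 0, 0, 15, 0, 0, 0, 0, 0, 0, 15, 0, 0, 0, 0, 0, 0, 15]'

```text
t: 48.32
tool_pos: [0.4987, -0.4094, 0.0146]
tool_rot: [0.651, 3.071, -0.002]
contact_force: [0.5, -0.5, -0.6]
opening: 0.0266
grip_force: 61.9
```

>>> jog_arm --commands '[0, 0, 0.02, 0, 0, 0, 15, 0, 0, 0, 0, 0, 0, 15, 0, 0, 0, 0, 0, 0, 15]'

```text
t: 48.7
tool_pos: [0.4989, -0.4095, 0.0137]
tool_rot: [0.651, 3.071, -0.002]
contact_force: [-0.8, -0.1, 1.4]
opening: 0.0264
grip_force: 62.1
```

>>> jog_arm --commands '[0, 0, 0.02, 0, 0, 0, 15, 0, 0, 0, 0, 0, 0, 15, 0, 0, 0, 0, 0, 0, 15]'

```text
t: 49.08
tool_pos: [0.4989, -0.4095, 0.0137]
tool_rot: [0.651, 3.072, -0.002]
contact_force: [-3.6, 2.8, 7.8]
opening: 0.0264
grip_force: 63.0
```

Contact on the mat. I'll release gently and retreat straight up.

>>> jog_arm --commands '[0, 0, -0.01, 0, 0, 0, 22, 0, 0, 0, 0, 0, 0, 28, 0, 0, 0, 0, 0, 0, 34, 0, 0, 0, 0, 0, 0, 40, 0, 0, 0, 0, 0, 0, 46, 0, 0, 0, 0, 0, 0, 50, 0, 0, 0, 0, 0, 0, 50, 0, 0, -0.2, 0, 0, 0, 50, 0, 0, -0.4, 0, 0, 0, 50, 0, 0, -0.8, 0, 0, 0, 50, 0, 0, -0.8, 0, 0, 0, 50, 0.4, 0, -0.8, 0, 0, 0, 50, 0.8, 0, 0, 0, 0, 0, 50, 0.8, 0, 0, 0, 0, 0, 50, 0, 0, 0, 0, 0, 0, 50]'

```text
t: 50.95
tool_pos: [0.3866, -0.359, 0.1926]
tool_rot: [0.653, 3.071, -0.002]
contact_force: [0.2, -0.4, 0.3]
opening: 0.0499
grip_force: 0.0
```

Run:
```python
from h import *
st(); im=eyes.get_image("top"); door(im); standing(im); save(im,"end.png")
W=world(im); r=(W[...,2]>.013)&(W[...,2]<.045)&(W[...,0]>.38)&(W[...,0]<.6)&(W[...,1]<-.33)&(W[...,1]>-.5)
for c in comps(im,r,80):
    b=rect(W[c]); d=np.array([*b[0],0])-MC; print("scanner",b,"rel mat",d@L(MY),d@L(MY+90),np.percentile(W[c][:,2],[5,95]))
door(eyes.get_image("side"))
```

```text
t 50.95 p [ 0.3866 -0.359   0.1926] z [ 0.0014 -0.0014 -1.    ] y [ 0.4067  0.9136 -0.0007] q [-0.8897 -0.1567  1.8797  0.0002  1.4166 -2.0417] F [ 0.2253 -0.415   0.2769] open 0.04992961434616432 grip 0.0
door edge bx [-0.0631 -0.0616 -0.0584] z [0.0587 0.0648] 94
block by -0.08234433863297085 bx 0.020431286391365138 ztop 0.07118993824827118 toprect ((0.652842104434967, 0.0956094041466713), (0.01918869838118553, 0.035187553614377975), 4.722757339477539)
block by -0.00432124155200414 bx 0.023456759539896357 ztop 0.07116339630253347 toprect ((0.6493116021156311, 0.1750757098197937), (0.019051680341362953, 0.03585381060838699), 3.48037052154541)
block by 0.07632945562016674 bx 0.016512146665863765 ztop 0.0720656857743275 toprect ((0.6358765959739685, 0.2551589608192444), (0.01773432269692421, 0.03634049743413925), 3.574010133743286)
scanner ((0.4999774694442749, -0.4027283489704132), (0.04569358751177788, 0.1408955603837967), 63.446720123291016) rel mat -0.0005683477849008193 0.008807270276942102 [0.0194 0.0338]
door edge bx [-0.0639 -0.0602 -0.0561] z [0.0616 0.0649] 276
```

View pics/end.png

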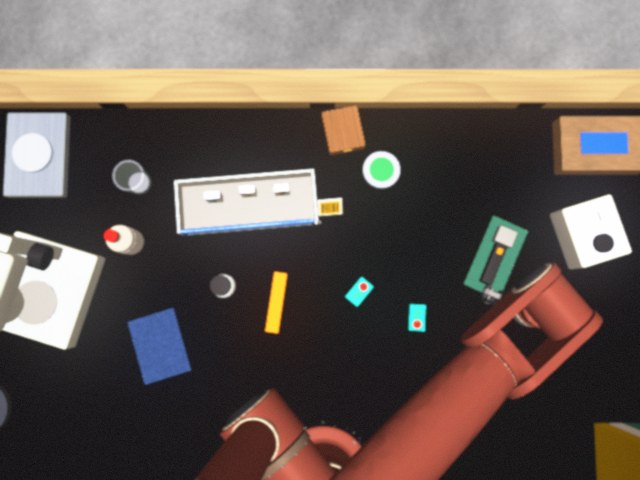

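The scanner lies on its mat at about (500,250), 1 mm lengthwise and 9 mm across from centre. The blocks stand at (212,195), (247,189) and (281,187), the door is shut, and the other things haven't moved. I'm handing in.

```bash
python3 -c "
from station import job; print(job.finish_job())"
```

```text
the job is handed in; nothing more can be done
None
```

I handed the job in at about 51 s: the blue, red and orange blocks (the only three present) stand in the bay, the door is shut on its catch, the label was scanned, and the scanner is back on its mat. My last camera check agreed, but the hand-in returned no verdict.

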